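# Load the cue-blank measuring carousel

## Task

Take the rubber sanding block off the carousel's front saddle and lay it flat on the cork mat, lengthwise and wholly within the mat's edges. Lay every cue butt blank level across a saddle of its own, square to the carousel's radius and resting on its dark balance band so that it does not tip: saddles can be loaded only at the open front, and the bar knob turns the carousel from one click to the next. Finish with the carousel clicked into its last stop, so that the saddles all lie under the gauge heads and the plain sector faces the front, and leave the other things on the bench alone.

Things in the scene. Friction and masses are not known exactly. Their poses are not given: they have to be found in the camera images.
- blank1: cue butt blank, may be absent: hardwood bar 34 x 34 mm square, 110 mm long, with a brass plug (26 mm diameter, 20 mm) in one end. About 0.19 kg, it balances at the thin dark band round it, NOT at mid-length. Origin: under the band, on one long face (down at the start); own x axis along it to the brass: wood x = -86 to +24 mm, brass to +44 mm. Starts flat on the bench (z = 0), at the robot's left
- blank2: cue butt blank, may be absent: hardwood bar 34 x 34 mm square, 110 mm long, with a brass plug (26 mm diameter, 20 mm) in one end. About 0.19 kg, it balances at the thin dark band round it, NOT at mid-length. Origin: under the band, on one long face (down at the start); own x axis along it to the brass: wood x = -86 to +24 mm, brass to +44 mm. Starts flat on the bench (z = 0), at the robot's left
- blank3: cue butt blank, may be absent: hardwood bar 34 x 34 mm square, 110 mm long, with a brass plug (26 mm diameter, 20 mm) in one end. About 0.19 kg, it balances at the thin dark band round it, NOT at mid-length. Origin: under the band, on one long face (down at the start); own x axis along it to the brass: wood x = -86 to +24 mm, brass to +44 mm. Starts flat on the bench (z = 0), at the robot's left
- blank1_mid (a point): balance point of blank1: centre of the bar's section inside the dark band, 17 mm from each of the four long faces (mind that any of the four faces may come to lie underneath)
- blank2_mid (a point): balance point of blank2: centre of the bar's section inside the dark band, 17 mm from each of the four long faces (mind that any of the four faces may come to lie underneath)
- blank3_mid (a point): balance point of blank3: centre of the bar's section inside the dark band, 17 mm from each of the four long faces (mind that any of the four faces may come to lie underneath)
- carousel: rotary measuring carousel, fixed. Origin on its turning axis at bench level; -x points to its open front (roughly to the robot). Over the stations at +y, +x and -y stands a fixed gauge head, 40 mm wide, underside 155 and top 177 mm above the bench, reaching in to 86 mm from the axis; its post is 179 to 201 mm from the axis. A seated blank (top at 134 mm) passes below; loading is from the front only
- turret (a joint): turret angle, rad, counter-clockwise from above: aluminium disc (radius 135 mm, top at 40 mm). Detents hold it at 0, 1.571, 3.142, 4.712 (end stops just beyond). Let go past half-way between two, it goes to the next by itself within 2 s; turning slowly takes under 0.5 N m. Starts at 0. There, at 1.571 and at 3.142 saddle a, b, c is in front; at 4.712 the plain sector
- knob (a point): centre of the top of the turret's bar knob, on the axis 201 mm above the bench. The black bar is 60 mm long, 16 mm wide, 36 mm high and turns with the turret; it lies along this point's x axis, the line through saddles a (at -x) and c (at +x); b is at +y. A 34 mm round column below it
- saddle_a (a point): centre of the top of saddle a, 100 mm above the bench, 115 mm from the axis. A dark steel rib on the disc, its flat grippy rubber top only 24 mm long circumferentially and 40 mm radially. A blank goes across it circumferentially (square to the radius), either end first. The sanding block starts on this one. Axes as point knob: blank along y here
- saddle_b (a point): as saddle_a, the next saddle (at +y of the turret): blank along the point's x axis here
- saddle_c (a point): as saddle_a, the last saddle (at +x of the turret): blank along the point's y axis here
- sanding_block: grey rubber sanding block, 100 x 36 x 30 mm, 0.13 kg, origin at the centre of its underside, long axis x. It starts across saddle a
- block_mid (a point): centre of the sanding block, 15 mm above its underside
- cork_mat: cork mat at the robot's right, 140 x 80 x 4 mm (x, y, z), fixed to the bench, origin at the centre of its underside
- burnisher: bystander, leave alone: wood-handled brass burnisher, 125 mm long
- radius_gauge: bystander, leave alone: flat steel radius gauge, 115 mm long
- tip_blank: bystander, leave alone: black composite tip blank disc, 64 mm diameter, 20 mm high
- wax_jar: bystander, leave alone: amber wax jar, 68 mm diameter, 70 mm high
- tool_cup: bystander, leave alone: steel cup, 80 mm diameter, 90 mm high
- wood_offcut: bystander, leave alone: light wood offcut, 80 x 45 x 30 mm
Not all that is in view belongs to the job. What is shaped like the blank1 but blue or turquoise is not meant.

How it is judged:
By the outcome, as a careful person would: the job done as asked, in the order asked, and still so for the second after the job is handed in, with the robot touching nothing.
Of blank1, blank2, blank3 only 2 to 3 are there at a start; the rules pass over those that are not, and their reading is None.
At some moment in a run one of sanding_block may be knocked a few centimetres aside while the robot is not near it.
Once in a run the grip may slacken for a moment while it holds something.
It also fails if it takes over 210 s, if anything falls off the work surface, if the arm or the gripper's body presses on something with over 40 N, if the wrist force passes 120 N, or if a joint passes its speed limit or range.

## Robot

A 6-joint arm with a two-finger parallel gripper is mounted at the origin on the work surface. World frame = base frame: x ahead of the robot, y to its left, z up, the work surface at z = 0. Lengths are in m, angles in degrees, forces in N, time in s.
With the tool pointing down it reaches from about 0.3 to 0.875 m from the base axis. Payload 4.2 kg.
Tool frame: the origin (TCP) lies at the very end of the fingers, on their centre line; the grasp point (between the pads) lies behind it (r.hold_point_z is the z of the grasp point in the tool frame, in m); z points along the fingers, x is the direction in which the jaws open and shut, and the axes are right-handed (so a half turn about z gives the same grasp; the last joint's range is limited). The gripper opens to 85 mm and grips with 20 to 120 N. Pads are 22 mm wide; open, the fingers measure 114 mm over their backs; the gripper's body (76 mm by 85 mm) begins 54 mm behind the grasp point. The pads swing forward as they close: fully open they stand 13 mm farther back than shut.
Start: joints at [-75.573, 18.312, 89.639, -0, 72.044, -1.146], TCP at [0.154, -0.554, 0.231] pointing down, gripper open.
Joint ranges: [-177.97, 177.97], [-48.28, 115.42], [12.27, 149.76], [-77.06, 257.06], [2.81, 150.46], [-146.56, 146.56]. Speed limits (degrees/s): [147.25, 147.25, 180, 180, 180, 180].

## Interface

Orientations are given as [roll, pitch, yaw] about the fixed x, y, z axes, in that order (R = Rz(yaw) Ry(pitch) Rx(roll)).
In Python, from station import r gives the robot as it stands.
- The arm moves only by the tool arm_command, never from a script. Its argument "series" is a list of rows, each a list of 3 entries, a list of its own where there are three numbers: the turn, a rotation vector about the tool's x, y, z in rad, then the shift along the tool's x, y, z in m, then the gripper command: -1 is shut, 1 is fully open, values between are in proportion. In form: [[[wx, wy, wz], [tx, ty, tz], fingers], ...]. A call has 1 to 12 rows; each row shifts and turns the commanded pose from where the row before left it, along the tool's axes as they then stand; what a row does not reach is not made up. A row lasts 1/10 s, in which the tool goes at most 50 mm and 8.59 degrees, less where a joint would pass 70% of its speed; a pose out of reach is approached as far as the arm can. A call is refused whole if a number of a shift passes 0.05 or a number of a turn 0.15, either way. A call with a gripper value outside its range is refused whole. The fingers move at their own pace and stop on an object; "grip_force" is the grip in N (left out, the last holds). Time passes only in rows, so rows that do not move let the fingers close. It gives the time, the measured TCP pose, the force and the opening at its end, in the units of the state.
- r.read_state(): the state, without advancing time (a new reading comes with each control period).
- r.read_camera(name): name is "side" or "top" or "wrist"; returns the picture (480x640x3 uint8, red, green, blue); there is no depth.
- r.camera_info(name): a dict with "fx", "fy", "cx", "cy" (pixels), "R" (3x3) and "t" (3): a world point X has camera coordinates R X + t; the wrist camera has in their place "hand_eye" (4x4, takes a point from camera to tool coordinates, whose origin is the TCP and whose axes are the tool frame's). Camera axes: x right, y down, z forward; pixel columns grow to the right and rows downward; lengths in m; the calibration is good to about 2 mm. A picture is of the moment at which its call begins: read the wrist's pose just before it. camera_info takes no time and is no camera call.
- r.hand_in(): hands the job in, once; it reports no verdict.
The state is a dict: "time_s": time; "joints": joint angles; "joint_velocities": joint speeds; "tau": joint torques, N m; "position": TCP position; "tcp_rot": TCP orientation; "wrist_force": force on the tool from outside, world axes, zero at the start; "moment": the same for the moment, N m; "gripper_width": finger opening in m.
Only numpy, scipy, OpenCV 4.12 (cv2) and the standard library are available. Lean on these libraries where they do the work, as an engineer would, in place of code of your own. Each camera call takes 0.05 s, during which the arm holds its last target.

## Working session

There is one attempt and no reset: what is moved stays moved. The work goes in short steps, Python scripts to look and compute and a tool call to move; the robot and the scene stay as the last step left them, time stands still between calls to the robot, and variables do not carry over. Pictures are saved under pics/ and viewed, and the job is handed in when it is done.

Besides the shell and the picture viewer there is one more tool, called after "Call:" as a command line: name --argument value ..., lists and objects as JSON in quotes. arm_command: Moves the arm, as the interface text tells. Its arguments: {"type":"object","properties":{"series":{"type":"array"},"grip_force":{"type":"number"}},"required":["series"]}

```bash
ls; mkdir -p pics; python3 - <<'E'
from station import r
import cv2
print(r.read_state()); print(r.hold_point_z)
for n in("side","top","wrist"):
    print(n,r.camera_info(n))
    cv2.imwrite(f"pics/{n}0.png",r.read_camera(n)[:,:,::-1])
E
```

```text
pics
{'time_s': 0.0, 'joints': array([-7.55738212e+01,  1.83518418e+01,  8.97084790e+01, -9.59458208e-04,
        7.20443979e+01, -1.14555802e+00]), 'joint_velocities': array([-0.02323168,  0.01658035, -0.12194019, -0.03599735, -0.01432175,
        0.01757501]), 'tau': array([ 3.85200565e-04, -4.15526712e+01, -2.34160602e+01,  1.16087544e-04,
        8.29850935e-03, -6.52567152e-06]), 'position': array([ 0.15423153, -0.55341493,  0.23046621]), 'tcp_rot': array([-1.79998818e+02,  1.04715918e-01, -7.44279655e+01]), 'wrist_force': array([-0.68638177, -0.75021683, -0.66387111]), 'moment': array([ 0.07916643,  0.0065897 , -0.01782304]), 'gripper_width': 0.08557003179524351}
-0.0187
side {'fx': 448.15191783152346, 'fy': 448.15191783152346, 'cx': 327.91796090744697, 'cy': 233.36167100591476, 'R': array([[-0.91348778, -0.40673177, -0.01045646],
       [-0.19728353,  0.46526738, -0.86290525],
       [ 0.35583603, -0.78619052, -0.50525755]]), 't': array([0.46834243, 0.21728448, 1.07726897])}
top {'fx': 512.1524257549819, 'fy': 512.1524257549819, 'cx': 314.130702988318, 'cy': 238.3415560609984, 'R': array([[ 0.00606281, -0.99989125,  0.01344356],
       [-0.9888805 , -0.00799259, -0.1484974 ],
       [ 0.1485887 , -0.01239377, -0.98882142]]), 't': array([-0.02921099,  0.52354164,  1.2309069 ])}
wrist {'fx': 420.6329443813482, 'fy': 420.6329443813482, 'cx': 319.5109986245308, 'cy': 244.46532873287777, 'hand_eye': array([[ 9.99999830e-01,  5.14250587e-04,  2.73559241e-04,
         5.57604915e-04],
       [-5.72061439e-04,  9.55506681e-01,  2.94968907e-01,
        -7.48870414e-02],
       [-1.09699748e-04, -2.94969014e-01,  9.55506813e-01,
        -1.41890144e-01],
       [ 0.00000000e+00,  0.00000000e+00,  0.00000000e+00,
         1.00000000e+00]])}
```

View pics/top0.png

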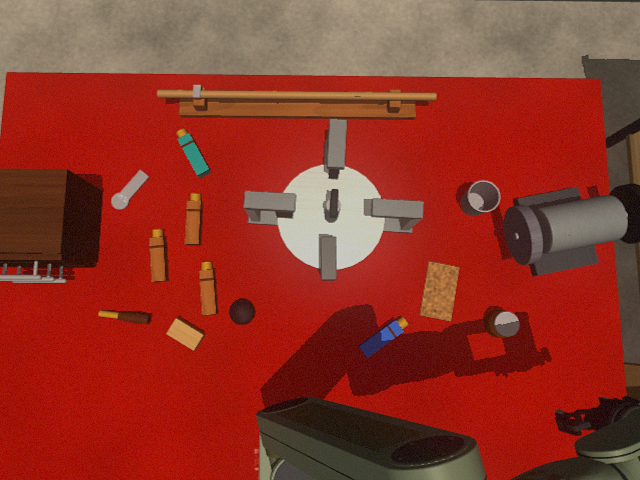

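View pics/side0.png

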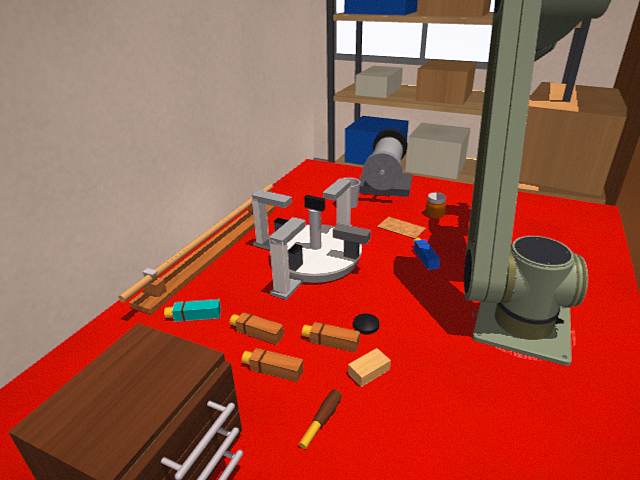

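View pics/wrist0.png

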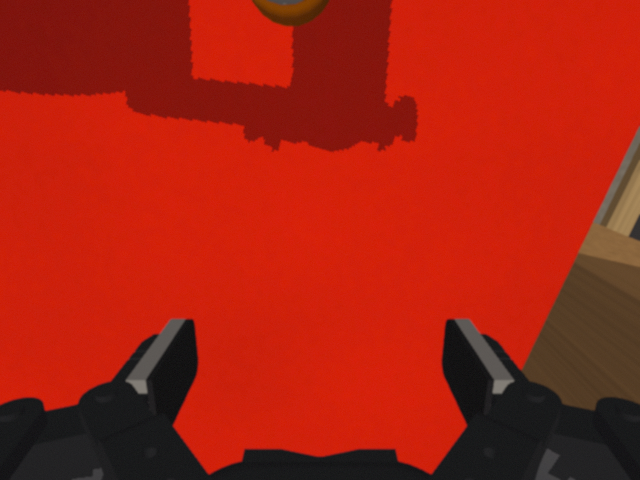

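```bash
cat > h.py <<'E'
import numpy as np, cv2
from station import r
from scipy.spatial.transform import Rotation as Rn
def ray(n,u,v,z,pose=None):
    c=r.camera_info(n); d=np.array([(u-c['cx'])/c['fx'],(v-c['cy'])/c['fy'],1.])
    if n=='wrist':
        p,o=pose; R=Rn.from_euler('xyz',o,degrees=True).as_matrix(); H=c['hand_eye']
        D=R@H[:3,:3]@d; C=R@H[:3,3]+p
    else:
        D=c['R'].T@d; C=-c['R'].T@c['t']
    return C+D*(z-C[2])/D[2]
def proj(n,X,pose=None):
    c=r.camera_info(n)
    if n=='wrist':
        p,o=pose; R=Rn.from_euler('xyz',o,degrees=True).as_matrix(); H=c['hand_eye']
        q=H[:3,:3].T@(R.T@(np.asarray(X)-p)-H[:3,3])
    else: q=c['R']@np.asarray(X)+c['t']
    return np.array([c['fx']*q[0]/q[2]+c['cx'],c['fy']*q[1]/q[2]+c['cy']])
def pose():
    s=r.read_state(); return s['position'],s['tcp_rot']
def shot(n,name):
    p=pose(); im=r.read_camera(n)[:,:,::-1].copy(); cv2.imwrite(f'pics/{name}.png',im); return p,im
E
python3 - <<'E'
import cv2
im=cv2.imread('pics/top0.png')
a=im[170:340,130:270]; cv2.imwrite('pics/c1.png',cv2.resize(a,None,fx=4.5,fy=3.5*4.5/3.5*0.75,interpolation=2))
b=im[110:330,230:470]; cv2.imwrite('pics/c2.png',cv2.resize(b,None,fx=2.7,fy=2.7,interpolation=2))
E
```

```text
(no output)
```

View pics/c2.png

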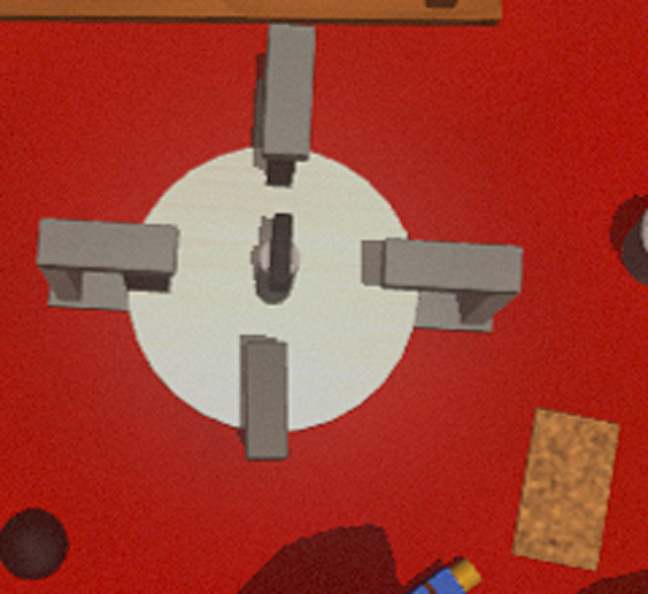

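View pics/c1.png

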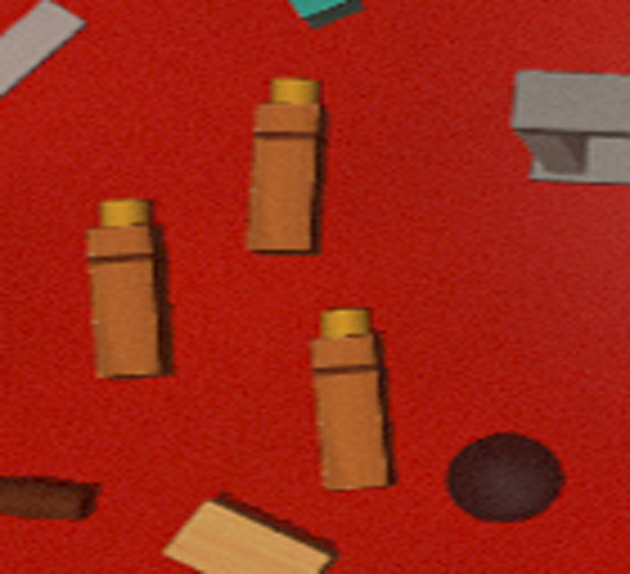

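```bash
python3 - <<'E'
from h import *
im=cv2.imread('pics/top0.png'); hsv=cv2.cvtColor(im,cv2.COLOR_BGR2HSV)
f=lambda a:(np.array(a)/2.7+[230,110])
P={'L':[(40,219),(178,226),(173,272),(38,266)],'R':[(386,238),(522,246),(520,292),(384,286)],'B':[(269,25),(315,27),(308,161),(262,156)]}
for k,v in P.items():
    q=np.array([ray('top',*f(a),.177)[:2] for a in v]); print(k,q.round(4).tolist(),q.mean(0).round(4))
v=[(247,342),(287,345),(287,457),(249,459)]
q=np.array([ray('top',*f(a),.130)[:2] for a in v]); print('block',q.round(4).tolist(),q.mean(0))
# disc: bright low-sat
m=((hsv[...,1]<60)&(hsv[...,2]>150)).astype(np.uint8); m[:150]=0;m[275:]=0;m[:,:270]=0;m[:,395:]=0
cs,_=cv2.findContours(m,cv2.RETR_EXTERNAL,cv2.CHAIN_APPROX_NONE); c=max(cs,key=cv2.contourArea)
hull=cv2.convexHull(c)[:,0]; q=np.array([ray('top',*a,.04)[:2] for a in hull])
A=np.c_[2*q,np.ones(len(q))]; s=np.linalg.lstsq(A,(q**2).sum(1),rcond=None)[0]; print('disc',s[:2],np.sqrt(s[2]+s[0]**2+s[1]**2))
# mat
for name,lo,hi,box,z in[('mat',(8,90,120),(18,230,255),(410,250,470,330),.004)]:
    x0,y0,x1,y1=box; m=np.zeros(im.shape[:2],np.uint8); m[y0:y1,x0:x1]=cv2.inRange(hsv,lo,hi)[y0:y1,x0:x1]
    m=cv2.morphologyEx(m,cv2.MORPH_CLOSE,np.ones((5,5)))
    cs,_=cv2.findContours(m,0,1); c=max(cs,key=cv2.contourArea)
    q=np.array([ray('top',*a,z)[:2] for a in c[:,0]],np.float32); print(name,cv2.minAreaRect(q*1000))
# knob bar top z .201 black
m=((hsv[...,2]<70)).astype(np.uint8); mm=np.zeros_like(m); mm[185:225,320:345]=m[185:225,320:345]
cs,_=cv2.findContours(mm,0,1)
for c in cs:
  if cv2.contourArea(c)>60:
    q=np.array([ray('top',*a,.201)[:2] for a in c[:,0]],np.float32); print('bar',cv2.minAreaRect(q*1000))
# blanks from c1 (scale 4.5,3.375 offset 130,170)
sy=574/170; g=lambda a:(a[0]/4.5+130,a[1]/sy+170)
B={'A':dict(band=[(254,135),(320,134)],wood=[(258,103),(321,107),(312,253),(248,249)]),
'Bb':dict(band=[(88,260),(153,256)],wood=[(88,230),(150,225),(158,375),(97,378)]),
'C':dict(band=[(314,372),(380,368)],wood=[(312,343),(374,336),(388,485),(323,489)])}
for k,d in B.items():
    b=np.array([ray('top',*g(a),.034)[:2] for a in d['band']]); w=np.array([ray('top',*g(a),.034)[:2] for a in d['wood']])
    fr=(w[0]+w[1])/2; bk=(w[2]+w[3])/2; d=fr-bk
    print(k,'band',b.mean(0),'len',np.linalg.norm(d),'yaw',np.degrees(np.arctan2(d[1],d[0])),'band from len',fr-d/np.linalg.norm(d)*.024, (fr+bk)/2)
E
```

```text
L [[0.6085, 0.1318], [0.6037, 0.0175], [0.5648, 0.0212], [0.5688, 0.1324]] [0.5865 0.0757]
R [[0.5951, -0.1549], [0.5893, -0.2678], [0.5505, -0.2652], [0.5545, -0.1528]] [ 0.5724 -0.2102]
B [[0.779, -0.0576], [0.7776, -0.0966], [0.6603, -0.0904], [0.6642, -0.0519]] [ 0.7203 -0.0741]
block [[0.5141, -0.0413], [0.5118, -0.0754], [0.4164, -0.0754], [0.4145, -0.0434]] [ 0.46420577 -0.05885338]
disc [ 0.58032563 -0.06646436] 0.13351185799751414
mat ((398.6178283691406, -342.12957763671875), (80.34175872802734, 139.34417724609375), 79.06538391113281)
bar ((577.9577026367188, -65.32662963867188), (15.300577163696289, 62.60741424560547), 89.96720123291016)
A band [0.59426025 0.27617602] len 0.10956898123996252 yaw -0.3959265960316927 band from len [0.59262808 0.27586955] [0.56184432 0.27608227]
Bb band [0.50119252 0.36366613] len 0.109733483166994 yaw 5.358436226198902 band from len [0.49989039 0.36341255] [0.46915853 0.36053002]
C band [0.42007462 0.23642836] len 0.1067895663783384 yaw 5.7457661566227065 band from len [0.41838004 0.23702678] [0.38913294 0.23408393]
```

```bash
cat >> h.py <<'E'
def plan(x,y,z,yaw):
    "tool-frame shift (current axes) and wz needed, assuming tool kept vertical"
    s=r.read_state(); p,o=s['position'],s['tcp_rot']; R=Rn.from_euler('xyz',o,degrees=True).as_matrix()
    T=Rn.from_euler('xyz',[180,0,yaw],degrees=True).as_matrix()
    sh=R.T@(np.array([x,y,z])-p)
    d=(yaw-o[2]+180)%360-180
    print('t',round(s['time_s'],2),'pos',p.round(4),'rot',o.round(2),'w',round(s['gripper_width'],4),'F',s['wrist_force'].round(1))
    print('shift now-axes',sh.round(4),' after-turn axes',(T.T@(np.array([x,y,z])-p)).round(4),'turn',Rn.from_matrix(R.T@T).as_rotvec().round(4),'wz',round(-np.radians(d),4))
E
python3 -c "
from h import *
plan(.464,-.059,.25,90)"
```

```text
t 0.15 pos [ 0.1543 -0.5536  0.2307] rot [-1.800e+02  7.000e-02 -7.442e+01] w 0.0854 F [ 0.7 -0.1 -0.3]
shift now-axes [-0.3933 -0.4311 -0.0188]  after-turn axes [ 0.4946  0.3097 -0.0193] turn [-1.8000e-03  2.0000e-04 -2.8698e+00] wz -2.8698
```

Call:
arm_command --series '[[[0, 0, -0.14], [0, 0, 0], 1], [[0, 0, -0.14], [0, 0, 0], 1], [[0, 0, -0.14], [0, 0, 0], 1], [[0, 0, -0.14], [0, 0, 0], 1], [[0, 0, -0.14], [0, 0, 0], 1], [[0, 0, -0.14], [0, 0, 0], 1], [[0, 0, -0.14], [0, 0, 0], 1], [[0, 0, -0.14], [0, 0, 0], 1], [[0, 0, -0.14], [0, 0, 0], 1], [[0, 0, -0.14], [0, 0, 0], 1], [[0, 0, -0.14], [0, 0, 0], 1], [[0, 0, -0.14], [0, 0, 0], 1]]'

```text
time_s: 1.35
position: [0.1543, -0.5537, 0.231]
tcp_rot: [-180.0, -0.0, 22.2]
wrist_force: [-0.3, -0.4, 0.7]
gripper_width: 0.0856
```

Call:
arm_command --series '[[[0, 0, -0.14], [0, 0, 0], 1], [[0, 0, -0.14], [0, 0, 0], 1], [[0, 0, -0.14], [0, 0, 0], 1], [[0, 0, -0.14], [0, 0, 0], 1], [[0, 0, -0.14], [0, 0, 0], 1], [[0, 0, -0.14], [0, 0, 0], 1], [[0, 0, -0.14], [0, 0, 0], 1], [[0, 0, -0.14], [0, 0, 0], 1], [[0, 0, -0.07], [0, 0, 0], 1]]'

```text
time_s: 2.25
position: [0.2218, -0.5246, 0.2235]
tcp_rot: [-175.0, 2.9, 83.7]
wrist_force: [-0.1, -0.0, -0.4]
gripper_width: 0.085
```

```bash
python3 -c "
from h import *
plan(.464,-.059,.25,90)"
```

```text
t 2.25 pos [ 0.2218 -0.5246  0.2235] rot [-174.99    2.94   83.67] w 0.085 F [-0.1 -0.  -0.4]
shift now-axes [ 0.4874  0.1842 -0.0679]  after-turn axes [ 0.4656  0.2422 -0.0265] turn [-0.0901  0.0464 -0.1127] wz -0.1105
```

Call:
arm_command --series '[[[0, 0, 0], [0.0406, 0.0154, -0.0057], 1], [[0, 0, 0], [0.0406, 0.0154, -0.0057], 1], [[0, 0, 0], [0.0406, 0.0154, -0.0057], 1], [[0, 0, 0], [0.0406, 0.0154, -0.0057], 1], [[0, 0, 0], [0.0406, 0.0154, -0.0057], 1], [[0, 0, 0], [0.0406, 0.0154, -0.0057], 1], [[0, 0, 0], [0.0406, 0.0154, -0.0057], 1], [[0, 0, 0], [0.0406, 0.0154, -0.0057], 1], [[0, 0, 0], [0.0406, 0.0154, -0.0057], 1], [[0, 0, 0], [0.0406, 0.0154, -0.0057], 1], [[0, 0, 0], [0.0406, 0.0154, -0.0057], 1], [[0, 0, 0], [0.0406, 0.0154, -0.0057], 1]]'

```text
time_s: 3.45
position: [0.4651, -0.0595, 0.2508]
tcp_rot: [-175.0, 3.0, 83.5]
wrist_force: [1.2, -0.7, 0.1]
gripper_width: 0.0854
```

Call:
arm_command --series '[[[-0.045, 0.023, -0.056], [0, 0, 0], 1], [[-0.045, 0.023, -0.056], [0, 0, 0], 1], [[0, 0, 0], [0, 0, 0], 1]]'

```text
time_s: 3.75
position: [0.4637, -0.061, 0.2507]
tcp_rot: [-180.0, 0.1, 89.7]
wrist_force: [-0.4, 0.5, 0.4]
gripper_width: 0.0852
```

```bash
python3 -c "
from h import *
plan(.464,-.059,.25,90)
shot('wrist','w1');shot('top','t1')"
```

```text
t 3.75 pos [ 0.4637 -0.061   0.2507] rot [-1.7999e+02  7.0000e-02  8.9740e+01] w 0.0852 F [-0.4  0.5  0.4]
shift now-axes [0.002  0.0003 0.0007]  after-turn axes [0.002  0.0003 0.0007] turn [-0.0002  0.0012 -0.0045] wz -0.0045
```

View pics/w1.png

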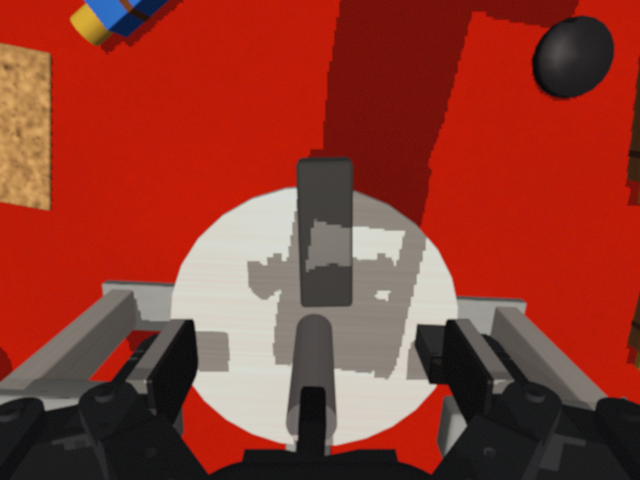

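```bash
python3 -c "
from h import *
ps=pose()
q=np.array([ray('wrist',*a,.130,ps)[:2] for a in [(297,159),(352,159),(352,305),(302,304)]]);print(q.round(4).tolist(),q.mean(0))
d=(q[0]+q[1]-q[2]-q[3]);print(np.degrees(np.arctan2(d[1],d[0])),np.linalg.norm(d)/2)
q=np.array([ray('wrist',*a,.201,ps)[:2] for a in [(302,388),(325,388)]]);print(q)
c=q.mean(0);print(c)
"
```

```text
[[0.4149, -0.0758], [0.4151, -0.042], [0.5135, -0.0403], [0.5126, -0.0745]] [ 0.4640241  -0.05815614]
-179.11854559923506 0.09800625047821636
[[ 0.52817243 -0.07183262]
 [ 0.52822643 -0.05956743]]
[ 0.52819943 -0.06570003]
```

Call:
arm_command --series '[[[0, 0, -0.02], [0.0027, 0.0003, 0.02], 1], [[0, 0, 0], [0, 0, 0.03], 0.4], [[0, 0, 0], [0, 0, 0.03], 0.4], [[0, 0, 0], [0, 0, 0.03], 0.4], [[0, 0, 0], [0, 0, 0.02], 0.4], [[0, 0, 0], [0, 0, 0.018], 0.4], [[0, 0, 0], [0, 0, 0], 0.4]]' --grip_force 40

```text
time_s: 4.55
position: [0.4635, -0.0588, 0.1006]
tcp_rot: [-179.7, 0.0, 90.8]
wrist_force: [0.5, 0.7, 0.4]
gripper_width: 0.0597
```

```bash
python3 -c "
from h import *
plan(.464,-.058,.102,90.9)
shot('wrist','w2')"
```

```text
t 4.55 pos [ 0.4635 -0.0588  0.1006] rot [-1.7969e+02  3.0000e-02  9.0810e+01] w 0.0597 F [0.5 0.7 0.4]
shift now-axes [ 0.0008  0.0005 -0.0014]  after-turn axes [ 0.0008  0.0005 -0.0014] turn [-0.0055  0.0005 -0.0016] wz -0.0016
```

View pics/w2.png

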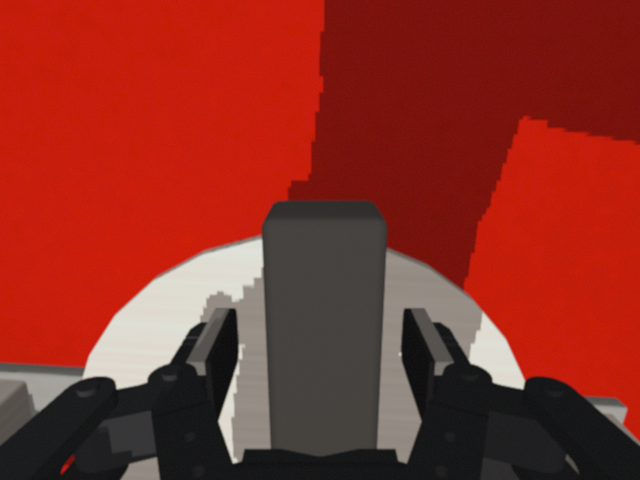

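Block sits centred between the jaws (columns 265–385). Close.

Call:
arm_command --series '[[[0, 0, 0], [0, 0, -0.001], -1], [[0, 0, 0], [0, 0, 0], -1], [[0, 0, 0], [0, 0, 0], -1], [[0, 0, 0], [0, 0, 0], -1], [[0, 0, 0], [0, 0, 0], -1], [[0, 0, 0], [0, 0, 0], -1], [[0, 0, 0], [0, 0, 0], -1]]' --grip_force 60

```text
time_s: 5.3
position: [0.4662, -0.0589, 0.1053]
tcp_rot: [179.8, 0.1, 90.9]
wrist_force: [0.3, 0.7, 6.6]
gripper_width: 0.0352
```

Call:
arm_command --series '[[[0, 0, 0], [0, 0, -0.02], -1], [[0, 0, 0], [0, 0, -0.03], -1], [[0, 0, 0], [0, 0, -0.03], -1], [[0, 0, 0], [0, 0, -0.03], -1], [[0, 0, 0], [0, 0, 0], -1]]'

```text
time_s: 5.8
position: [0.4674, -0.059, 0.2179]
tcp_rot: [179.4, 0.2, 90.9]
wrist_force: [0.4, -0.2, -2.1]
gripper_width: 0.035
```

```bash
python3 -c "
from h import *
plan(.3986,-.3421,.2,79.9)
shot('wrist','w3');shot('top','t3')"
```

```text
t 5.8 pos [ 0.4674 -0.059   0.2179] rot [1.7945e+02 1.7000e-01 9.0880e+01] w 0.035 F [ 0.4 -0.2 -2.1]
shift now-axes [-0.2819 -0.0733  0.0181]  after-turn axes [-0.2907 -0.0181  0.0179] turn [0.0099 0.0021 0.1917] wz 0.1917
```

View pics/w3.png

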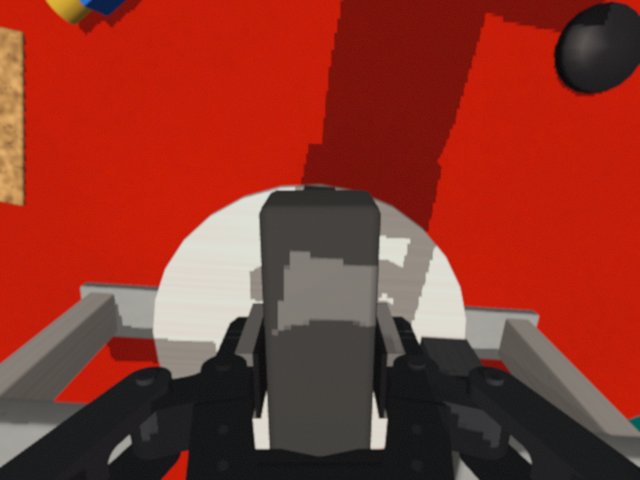

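Call:
arm_command --series '[[[0, 0, 0], [-0.0176, -0.0046, 0], -1], [[0, 0, 0], [-0.0352, -0.0092, 0.0022], -1], [[0, 0, 0], [-0.0352, -0.0092, 0.0022], -1], [[0, 0, 0], [-0.0352, -0.0092, 0.0022], -1], [[0, 0, 0], [-0.0352, -0.0092, 0.0022], -1], [[0, 0, 0], [-0.0352, -0.0092, 0.0022], -1], [[0, 0, 0], [-0.0352, -0.0092, 0.0022], -1], [[0, 0, 0], [-0.0352, -0.0092, 0.0022], -1], [[0, 0, 0], [-0.0176, -0.0046, 0], -1], [[0.005, 0, 0.095], [0, 0, 0], -1], [[0.005, 0, 0.095], [0, 0, 0], -1], [[0, 0, 0], [0, 0, 0], -1]]'

```text
time_s: 7.1
position: [0.3948, -0.3409, 0.1967]
tcp_rot: [-179.3, 0.0, 80.0]
wrist_force: [-0.4, -0.3, -1.9]
gripper_width: 0.0349
```

```bash
python3 -c "
from h import *
plan(.3986,-.3421,.04,79.9)
shot('wrist','w4')"
```

```text
t 7.1 pos [ 0.3948 -0.3409  0.1967] rot [-179.27    0.     79.98] w 0.0349 F [-0.4 -0.3 -1.9]
shift now-axes [-0.0005  0.0059  0.1566]  after-turn axes [-0.0005  0.0039  0.1567] turn [-0.0127  0.      0.0015] wz 0.0015
```

View pics/w4.png

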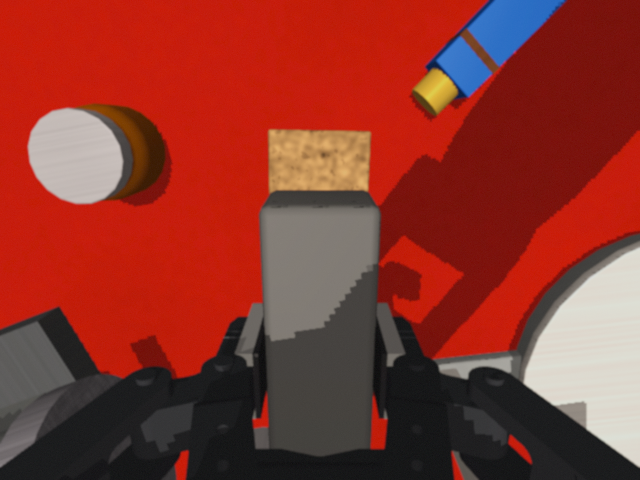

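```bash
python3 -c "
from h import *
ps=pose()
a=ray('wrist',269,129,.004,ps);b=ray('wrist',371,131,.004,ps);print(a,b,(a+b)/2,np.degrees(np.arctan2(*(a-b)[1::-1])))
for dz in(.025,.028):
  a=ray('wrist',263,207,ps[0][2]+dz,ps);b=ray('wrist',378,208,ps[0][2]+dz,ps);print(a,b,np.linalg.norm(a-b),np.degrees(np.arctan2(*(a-b)[1::-1]))); e=(a+b)/2-ps[0]; print('end rel TCP',e, np.linalg.norm(e[:2]))
"
```

```text
[ 0.32209168 -0.36832434  0.004     ] [ 0.33702445 -0.29114105  0.004     ] [ 0.32955807 -0.32973269  0.004     ] -100.9498134164762
[ 0.34290166 -0.3486969   0.22205546] [ 0.34879245 -0.31649969  0.22205546] 0.03273166507674281 -100.36813019955355
end rel TCP [-0.04918027  0.00819342  0.025     ] 0.049858110873157904
[ 0.34237707 -0.34818884  0.22505546] [ 0.34811781 -0.31681168  0.22505546] 0.03189799980108907 -100.36813019955359
end rel TCP [-0.04977989  0.00829145  0.028     ] 0.05046568471179096
```

Call:
arm_command --series '[[[-0.012, 0, 0], [-0.001, 0.004, 0.02], -1], [[0, 0, 0], [0, 0, 0.035], -1], [[0, 0, 0], [0, 0, 0.04], -1], [[0, 0, 0], [0, 0, 0.04], -1], [[0, 0, 0], [0, 0, 0.025], -1], [[0, 0, 0], [0, 0, 0.008], -1], [[0, 0, 0], [0, 0, 0], -1]]'

```text
time_s: 7.85
position: [0.3991, -0.3427, 0.0296]
tcp_rot: [180.0, 0.0, 80.1]
wrist_force: [-0.2, -0.0, -1.3]
gripper_width: 0.035
```

```bash
python3 -c "
from h import *
plan(.3985,-.3425,.01,79.9)
shot('wrist','w5'); shot('side','s5')"
```

```text
t 7.85 pos [ 0.3991 -0.3427  0.0296] rot [1.7998e+02 3.0000e-02 8.0080e+01] w 0.035 F [-0.2 -0.  -1.3]
shift now-axes [ 0.0001 -0.0007  0.0196]  after-turn axes [ 0.0001 -0.0006  0.0196] turn [0.0003 0.0005 0.0031] wz 0.0031
```

View pics/w5.png

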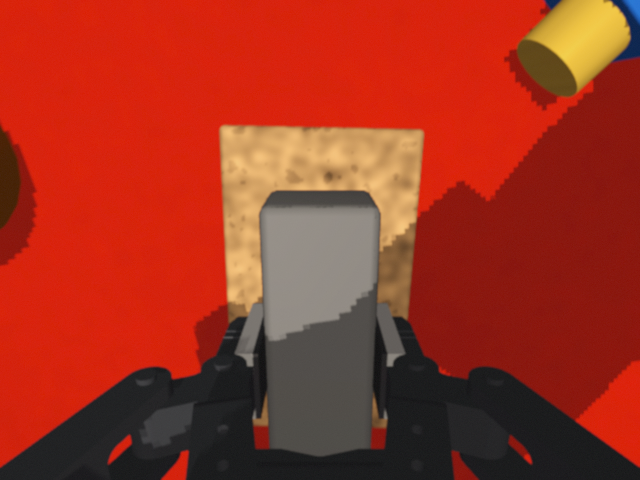

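Well aligned. Lower gently watching force.

Call:
arm_command --series '[[[0, 0, 0], [0, 0, 0.006], -1], [[0, 0, 0], [0, 0, 0.005], -1], [[0, 0, 0], [0, 0, 0.003], -1], [[0, 0, 0], [0, 0, 0], -1]]'

```text
time_s: 8.35
position: [0.3995, -0.3433, 0.0165]
tcp_rot: [179.9, 0.1, 80.0]
wrist_force: [0.3, -0.8, -1.2]
gripper_width: 0.0352
```

Call:
arm_command --series '[[[0, 0, 0], [0, 0, 0.002], -1], [[0, 0, 0], [0, 0, 0.001], -1], [[0, 0, 0], [0, 0, 0], -1]]'

```text
time_s: 8.65
position: [0.3997, -0.3434, 0.0136]
tcp_rot: [179.8, 0.1, 80.0]
wrist_force: [-0.2, -0.4, -1.3]
gripper_width: 0.035
```

Call:
arm_command --series '[[[0, 0, 0], [0, 0, 0.002], -1], [[0, 0, 0], [0, 0, 0], -1]]'

```text
time_s: 8.85
position: [0.3996, -0.3434, 0.0115]
tcp_rot: [179.9, 0.1, 80.0]
wrist_force: [0.1, 0.5, -2.1]
gripper_width: 0.0349
```

Call:
arm_command --series '[[[0, 0, 0], [0, 0, 0.002], -1], [[0, 0, 0], [0, 0, 0], -1]]'

```text
time_s: 9.05
position: [0.3996, -0.3433, 0.0095]
tcp_rot: [179.9, 0.1, 80.0]
wrist_force: [0.1, 0.8, -1.5]
gripper_width: 0.0349
```

Call:
arm_command --series '[[[0, 0, 0], [0, 0, 0.0015], -1], [[0, 0, 0], [0, 0, 0], -1]]'

```text
time_s: 9.25
position: [0.3997, -0.3435, 0.0094]
tcp_rot: [179.8, 0.1, 80.0]
wrist_force: [-2.0, 0.7, 8.5]
gripper_width: 0.0352
```

Call:
arm_command --series '[[[0, 0, 0], [0, 0, 0.0015], -1], [[0, 0, 0], [0, 0, 0], -1]]'

```text
time_s: 9.45
position: [0.3997, -0.3435, 0.0092]
tcp_rot: [179.8, 0.1, 80.0]
wrist_force: [-4.0, 3.0, 19.3]
gripper_width: 0.0355
```

Call:
arm_command --series '[[[0, 0, 0], [0, 0, -0.0022], -1], [[0, 0, 0], [0, 0, 0], 0.4], [[0, 0, 0], [0, 0, 0], 0.4], [[0, 0, 0], [0, 0, 0], 0.4], [[0, 0, 0], [0, 0, 0], 0.4], [[0, 0, 0], [0, 0, -0.015], 0.4], [[0, 0, 0], [0, 0, -0.04], 0.6], [[0, 0, 0], [0, 0, -0.05], 0.6], [[0, 0, 0], [0, 0, -0.05], 0.6], [[0, 0, 0], [0, 0, -0.05], 0.6], [[0, 0, 0], [0, 0, 0], 0.6]]'

```text
time_s: 10.55
position: [0.4023, -0.3456, 0.2211]
tcp_rot: [179.1, 0.6, 80.0]
wrist_force: [0.6, 0.7, -0.3]
gripper_width: 0.0682
```

```bash
python3 -c "
from h import *
plan(.594,.276,.25,89.6)
shot('wrist','w6')"
```

```text
t 10.55 pos [ 0.4023 -0.3456  0.2211] rot [179.1    0.58  80.  ] w 0.0682 F [ 0.6  0.7 -0.3]
shift now-axes [ 0.6451  0.0814 -0.0341]  after-turn axes [ 0.6229  0.1874 -0.0289] turn [ 0.0148  0.0114 -0.1675] wz -0.1676
```

View pics/w6.png

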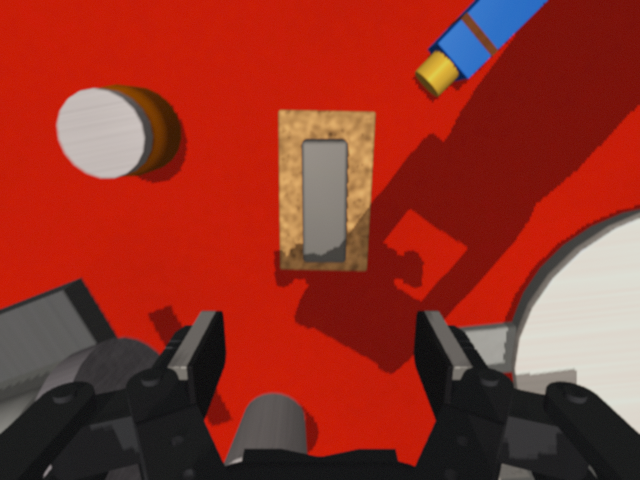

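Call:
arm_command --series '[[[0.0074, 0.0057, -0.137], [0, 0, 0], 0.6], [[0.0074, 0.0057, -0.137], [0, 0, 0], 0.6], [[0, 0, 0], [0, 0, 0], 0.6]]'

```text
time_s: 10.9
position: [0.3987, -0.3424, 0.212]
tcp_rot: [-179.2, -0.8, 95.7]
wrist_force: [1.0, 0.2, 0.6]
gripper_width: 0.0683
```

```bash
python3 -c "
from h import *
plan(.419,.237,.23,95.7)"
```

```text
t 10.9 pos [ 0.3987 -0.3424  0.212 ] rot [-179.23   -0.75   95.68] w 0.0683 F [1.  0.2 0.6]
shift now-axes [ 0.5748  0.0774 -0.0115]  after-turn axes [ 0.5745  0.0778 -0.018 ] turn [-0.0134 -0.0131 -0.0002] wz -0.0003
```

Call:
arm_command --series '[[[-0.0148, -0.0114, 0], [0, 0, 0], 0.5], [[0, 0, 0], [0.025, 0.0034, -0.0005], 0.5], [[0, 0, 0], [0.047, 0.0064, -0.0015], 0.5], [[0, 0, 0], [0.047, 0.0064, -0.0015], 0.5], [[0, 0, 0], [0.047, 0.0064, -0.0015], 0.5], [[0, 0, 0], [0.047, 0.0064, -0.0015], 0.5], [[0, 0, 0], [0.047, 0.0064, -0.0015], 0.5], [[0, 0, 0], [0.047, 0.0064, -0.0015], 0.5], [[0, 0, 0], [0.047, 0.0064, -0.0015], 0.5], [[0, 0, 0], [0.047, 0.0064, -0.0015], 0.5], [[0, 0, 0], [0.047, 0.0064, -0.0015], 0.5], [[0, 0, 0], [0.047, 0.0064, -0.0015], 0.5]]'

```text
time_s: 12.1
position: [0.4163, 0.1581, 0.2288]
tcp_rot: [179.8, 0.1, 95.6]
wrist_force: [1.0, -0.3, -0.3]
gripper_width: 0.0642
```

Call:
arm_command --series '[[[0, 0, 0], [0.047, 0.0064, -0.0015], 0.5], [[0, 0, 0], [0.032, 0.0043, 0], 0.5], [[0, 0, 0], [0, 0, 0], 0.5], [[0, 0, 0], [0, 0, 0], 0.5]]'

```text
time_s: 12.5
position: [0.4192, 0.2359, 0.2298]
tcp_rot: [179.9, 0.1, 95.7]
wrist_force: [0.0, 0.5, 1.2]
gripper_width: 0.0641
```

```bash
python3 -c "
from h import *
plan(.419,.237,.002,95.7)
shot('wrist','w7')"
```

```text
t 12.5 pos [0.4192 0.2359 0.2298] rot [1.7986e+02 1.1000e-01 9.5710e+01] w 0.0641 F [0.  0.5 1.2]
shift now-axes [ 0.0016 -0.0007  0.2278]  after-turn axes [ 1.100e-03 -1.000e-04  2.278e-01] turn [0.0025 0.002  0.0002] wz 0.0002
```

View pics/w7.png

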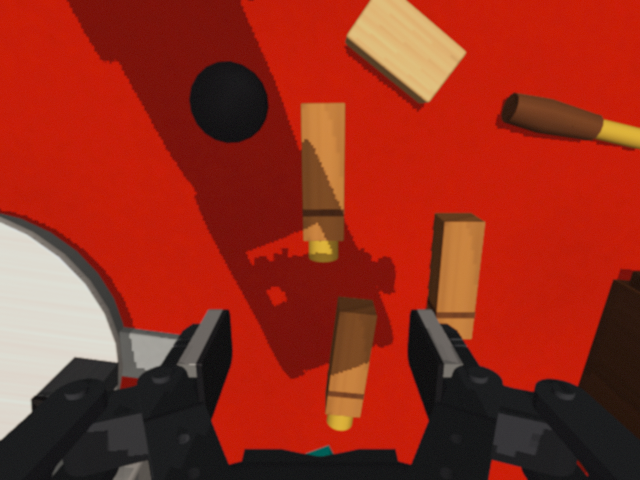

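```bash
python3 -c "
from h import *
ps=pose()
def m(n,bl,br,kl,kr):
  g=lambda a:ray('wrist',*a,.034,ps)[:2]
  b=(g(bl)+g(br))/2;k=(g(kl)+g(kr))/2;d=b-k
  print(n,'band',b.round(4),'yaw',np.degrees(np.arctan2(d[1],d[0])),'len',np.linalg.norm(d))
m('C',(302,213),(344,213),(302,104),(345,104))
m('B',(434,314),(474,316),(441,220),(484,222))
m('A',(329,394),(366,397),(338,304),(377,306))
"
```

```text
C band [0.4213 0.2373] yaw 5.567113176286996 len 0.0849865034837904
B band [0.5019 0.3623] yaw 6.4469200651574825 len 0.08582735900557731
A band [0.595  0.2783] yaw 1.4636740370345027 len 0.0942395325444606
```

Call:
arm_command --series '[[[0, 0, 0], [0.0009, 0.0016, 0.03], 0.4], [[0, 0, 0], [0, 0, 0.045], 0.4], [[0, 0, 0], [0, 0, 0.045], 0.4], [[0, 0, 0], [0, 0, 0.045], 0.4], [[0, 0, 0], [0, 0, 0.035], 0.4], [[0, 0, 0], [0, 0, 0.018], 0.4], [[0, 0, 0], [0, 0, 0.006], 0.4], [[0, 0, 0], [0, 0, 0], 0.4], [[0, 0, 0], [0, 0, 0], 0.4]]'

```text
time_s: 13.45
position: [0.4232, 0.2367, 0.0078]
tcp_rot: [179.7, 0.0, 95.6]
wrist_force: [-0.3, 0.7, 0.5]
gripper_width: 0.0599
```

```bash
python3 -c "
from h import *
plan(.4207,.237,.002,95.7)
shot('wrist','w8')"
```

```text
t 13.45 pos [0.4232 0.2367 0.0078] rot [1.7966e+02 1.0000e-02 9.5630e+01] w 0.0599 F [-0.3  0.7  0.5]
shift now-axes [ 0.0005 -0.0025  0.0058]  after-turn axes [ 0.0005 -0.0025  0.0058] turn [ 0.006   0.0001 -0.0012] wz -0.0012
```

View pics/w8.png

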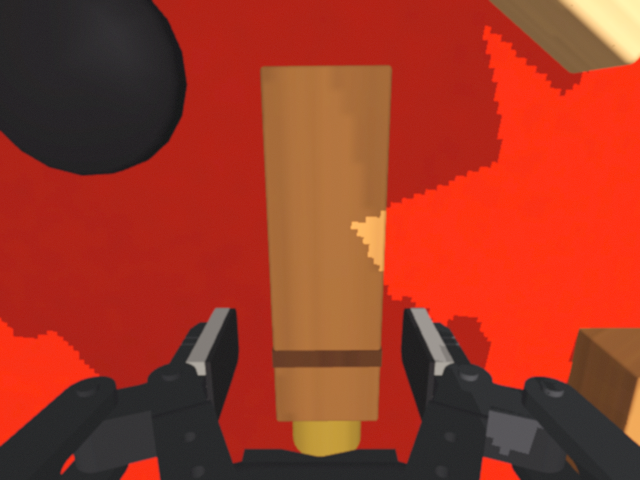

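```bash
python3 -c "
from h import *
ps=pose(); print(r.read_state()['time_s'])
for uv in [(273,358),(381,358),(262,66),(391,66)]: print(ray('wrist',*uv,.034,ps).round(4))
"
```

```text
13.5
[0.4222 0.2216 0.034 ]
[0.4188 0.2554 0.034 ]
[0.3377 0.2132 0.034 ]
[0.3344 0.2458 0.034 ]
```

Call:
arm_command --series '[[[0, 0, 0], [0.0015, -0.0025, 0.0045], 0.4], [[0, 0, 0], [0, 0, 0], 0.2], [[0, 0, 0], [0, 0, 0], -1], [[0, 0, 0], [0, 0, 0], -1], [[0, 0, 0], [0, 0, 0], -1], [[0, 0, 0], [0, 0, 0], -1], [[0, 0, 0], [0, 0, 0], -1], [[0, 0, 0], [0, 0, 0], -1]]' --grip_force 70

```text
time_s: 14.3
position: [0.4198, 0.2384, 0.0027]
tcp_rot: [179.7, 0.0, 95.7]
wrist_force: [-0.9, 0.6, 5.1]
gripper_width: 0.0334
```

Call:
arm_command --series '[[[0, 0, 0], [0, 0, -0.005], -1], [[0, 0, 0], [0, 0, -0.02], -1], [[0, 0, 0], [0, 0, -0.04], -1], [[0, 0, 0], [0, 0, -0.045], -1], [[0, 0, 0], [0, 0, -0.045], -1], [[0, 0, 0], [0, 0, -0.045], -1], [[0, 0, 0], [0, 0, 0], -1]]'

```text
time_s: 15.0
position: [0.422, 0.2399, 0.2083]
tcp_rot: [179.1, -0.2, 95.7]
wrist_force: [0.9, 1.0, -2.7]
gripper_width: 0.033
```

```bash
python3 -c "
from h import *
plan(.4647,-.0613,.2,-2.8)
shot('wrist','w9')"
```

```text
t 15.0 pos [0.422  0.2399 0.2083] rot [179.07  -0.23  95.7 ] w 0.033 F [ 0.9  1.  -2.7]
shift now-axes [-0.304   0.0124  0.0072]  after-turn axes [0.0573 0.2988 0.0083] turn [ 0.0085 -0.0169  1.7191] wz 1.7192
```

View pics/w9.png

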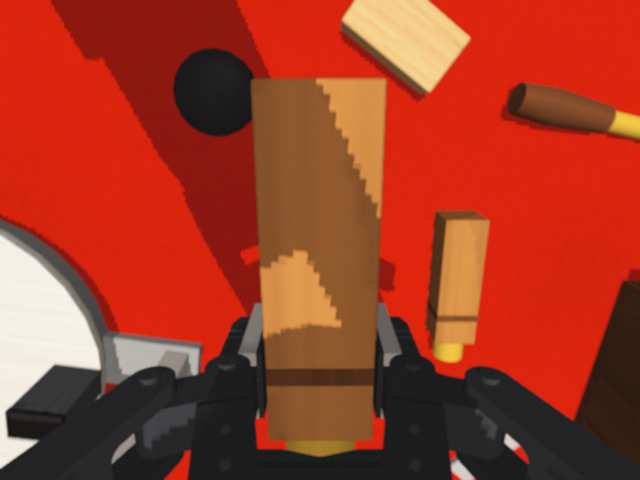

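Call:
arm_command --series '[[[0, 0, 0.07], [0, 0, -0.004], -1], [[0, 0, 0.14], [0, 0, -0.004], -1], [[0, 0, 0.14], [0, 0, -0.004], -1], [[0, 0, 0.14], [0, 0, -0.004], -1], [[0, 0, 0.14], [0, 0, 0], -1], [[0, 0, 0.14], [0, 0, 0], -1], [[0, 0, 0.14], [0, 0, 0], -1], [[0, 0, 0.14], [0, 0, 0], -1], [[0, 0, 0.14], [0, 0, 0], -1], [[0, 0, 0.14], [0, 0, 0], -1], [[0, 0, 0.14], [0, 0, 0], -1], [[0, 0, 0.14], [0, 0, 0], -1]]'

```text
time_s: 16.25
position: [0.4176, 0.2375, 0.2158]
tcp_rot: [179.8, 0.0, 3.1]
wrist_force: [0.3, 0.3, -2.5]
gripper_width: 0.0328
```

Call:
arm_command --series '[[[0, 0, 0.109], [0, 0, 0], -1], [[0, 0, 0], [0, 0, 0], -1], [[0, 0, 0], [0, 0, 0], -1]]'

```text
time_s: 16.55
position: [0.4181, 0.2378, 0.2168]
tcp_rot: [179.9, -0.1, -2.7]
wrist_force: [0.5, 0.7, -1.9]
gripper_width: 0.033
```

```bash
python3 -c "
from h import *
plan(.4647,-.0613,.2,-2.8)"
```

```text
t 16.55 pos [0.4181 0.2378 0.2168] rot [ 1.7989e+02 -8.0000e-02 -2.6600e+00] w 0.033 F [ 0.5  0.7 -1.9]
shift now-axes [0.0604 0.2966 0.0174]  after-turn axes [0.0612 0.2965 0.0168] turn [ 0.0019 -0.0014  0.0024] wz 0.0024
```

Call:
arm_command --series '[[[0, 0, 0], [0.0038, 0.0185, 0], -1], [[0, 0, 0], [0.0076, 0.0371, 0], -1], [[0, 0, 0], [0.0076, 0.0371, 0], -1], [[0, 0, 0], [0.0076, 0.0371, 0], -1], [[0, 0, 0], [0.0076, 0.0371, 0], -1], [[0, 0, 0], [0.0076, 0.0371, 0], -1], [[0, 0, 0], [0.0076, 0.0371, 0], -1], [[0, 0, 0], [0.0076, 0.0371, 0], -1], [[0, 0, 0], [0.0038, 0.0185, 0], -1], [[0, 0, 0], [0, 0, 0], -1], [[0, 0, 0], [0, 0, 0], -1]]'

```text
time_s: 17.65
position: [0.4646, -0.0609, 0.2179]
tcp_rot: [-180.0, -0.1, -2.8]
wrist_force: [0.3, 0.1, -2.0]
gripper_width: 0.0328
```

```bash
python3 -c "
from h import *
plan(.4647,-.0613,.15,-2.8)
shot('wrist','w10');shot('side','s10');shot('top','t10')"
```

```text
t 17.65 pos [ 0.4646 -0.0609  0.2179] rot [-1.7998e+02 -1.4000e-01 -2.7900e+00] w 0.0328 F [ 0.3  0.1 -2. ]
shift now-axes [-0.0001  0.0004  0.0679]  after-turn axes [0.0001 0.0003 0.0679] turn [-0.0004 -0.0025  0.0001] wz 0.0001
```

View pics/w10.png

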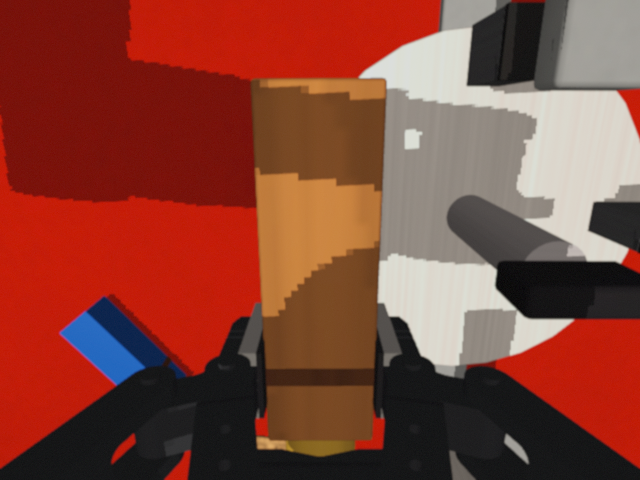

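View pics/s10.png

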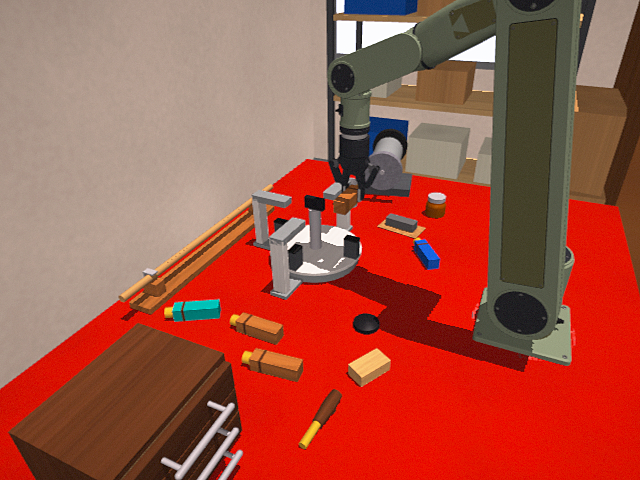

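View pics/t10.png

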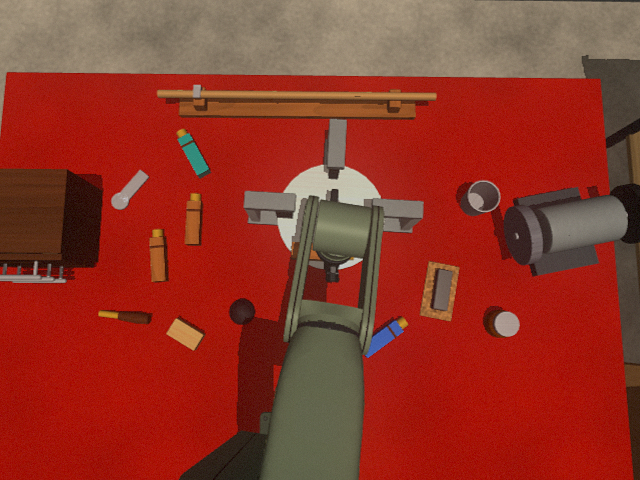

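```bash
python3 -c "
from h import *
ps=pose()
a=ray('wrist',266,377,ps[0][2]+.031,ps);b=ray('wrist',374,377,ps[0][2]+.031,ps);R=Rn.from_euler('xyz',ps[1],degrees=True).as_matrix()
print(np.linalg.norm(a-b),R.T@((a+b)/2-ps[0]))
a=ray('wrist',252,80,ps[0][2]+.031,ps);b=ray('wrist',385,80,ps[0][2]+.031,ps);print(R.T@((a+b)/2-ps[0]))
im=cv2.imread('pics/s10.png')[160:300,240:400];cv2.imwrite('pics/c3.png',cv2.resize(im,None,fx=4,fy=4,interpolation=2))
for p in [(.4646,-.0613,.1),(.5795,-.0669,.201),(.5795,-.0669,.04)]: print((proj('side',p)-[240,160])*4)
"
```

```text
0.033011232474993574 [-1.23696470e-05  2.00199999e-03 -3.10002623e-02]
[-0.00045938 -0.08277146 -0.03099969]
[449.69987423 309.07835231]
[299.52040995 145.89902215]
[305.03783702 344.28263964]
```

View pics/c3.png

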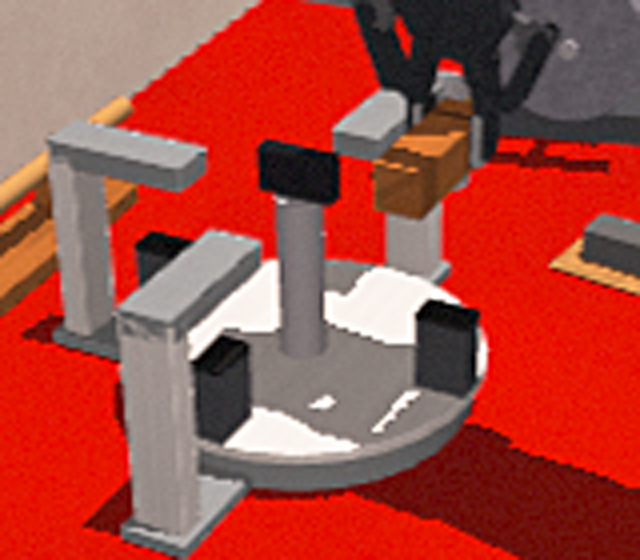

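Call:
arm_command --series '[[[0, 0, 0], [0, -0.0022, 0.015], -1], [[0, 0, 0], [0, 0, 0.03], -1], [[0, 0, 0], [0, 0, 0.03], -1], [[0, 0, 0], [0, 0, 0.02], -1], [[0, 0, 0], [0, 0, 0.01], -1], [[0, 0, 0], [0, 0, 0], -1]]'

```text
time_s: 18.4
position: [0.4649, -0.0581, 0.1126]
tcp_rot: [180.0, -0.1, -2.7]
wrist_force: [-0.4, 0.9, -2.4]
gripper_width: 0.0331
```

Call:
arm_command --series '[[[0, 0, 0], [0, 0, 0.003], -1], [[0, 0, 0], [0, 0, 0], -1]]'

```text
time_s: 18.6
position: [0.4663, -0.0588, 0.1113]
tcp_rot: [180.0, -0.3, -2.8]
wrist_force: [0.1, 0.0, -3.6]
gripper_width: 0.033
```

```bash
python3 -c "
from h import *
plan(.4647,-.0587,.103,-2.8)
shot('wrist','w11');s,im=shot('side','s11');cv2.imwrite('pics/c4.png',cv2.resize(im[160:300,240:400],None,fx=4,fy=4,interpolation=2))"
```

```text
t 18.6 pos [ 0.4663 -0.0588  0.1113] rot [179.97  -0.33  -2.77] w 0.033 F [ 0.1  0.  -3.6]
shift now-axes [-0.0017 -0.      0.0083]  after-turn axes [-0.0016 -0.      0.0083] turn [ 0.0005 -0.0058  0.0005] wz 0.0005
```

View pics/c4.png

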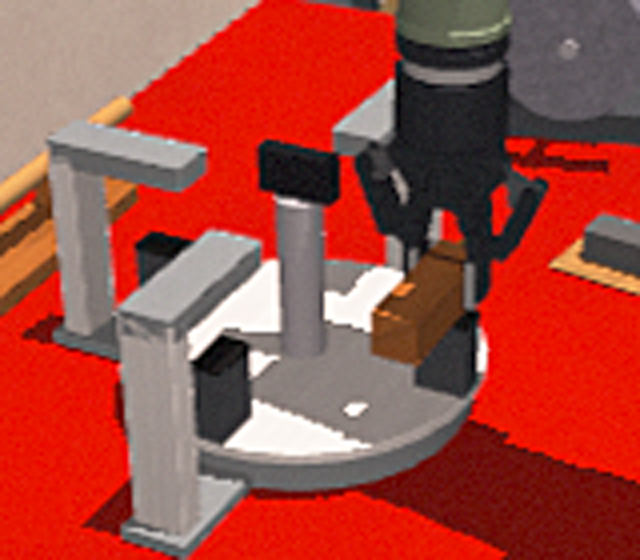

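Call:
arm_command --series '[[[0, 0, 0], [-0.001, 0, 0.003], -1], [[0, 0, 0], [0, 0, 0.001], -1], [[0, 0, 0], [0, 0, 0], -1]]'

```text
time_s: 19.0
position: [0.4645, -0.0589, 0.1065]
tcp_rot: [180.0, -0.2, -2.8]
wrist_force: [0.4, -0.5, -2.4]
gripper_width: 0.0328
```

Call:
arm_command --series '[[[0, 0, 0], [0, 0, 0.002], -1], [[0, 0, 0], [0, 0, 0], -1]]'

```text
time_s: 19.2
position: [0.4645, -0.0588, 0.1043]
tcp_rot: [180.0, -0.2, -2.8]
wrist_force: [0.5, -0.1, -2.6]
gripper_width: 0.0333
```

Call:
arm_command --series '[[[0, 0, 0], [0, 0, 0.0015], -1], [[0, 0, 0], [0, 0, 0], -1]]'

```text
time_s: 19.4
position: [0.4647, -0.0589, 0.1029]
tcp_rot: [180.0, -0.2, -2.8]
wrist_force: [1.2, -0.5, -2.1]
gripper_width: 0.0331
```

Call:
arm_command --series '[[[0, 0, 0], [0, 0, 0.0012], -1], [[0, 0, 0], [0, 0, 0], -1]]'

```text
time_s: 19.6
position: [0.4647, -0.0589, 0.1027]
tcp_rot: [180.0, -0.2, -2.8]
wrist_force: [-1.9, 0.0, 5.5]
gripper_width: 0.0328
```

Call:
arm_command --series '[[[0, 0, 0], [0, 0, 0.0008], -1], [[0, 0, 0], [0, 0, 0], -1]]'

```text
time_s: 19.8
position: [0.4648, -0.0589, 0.1027]
tcp_rot: [180.0, -0.3, -2.8]
wrist_force: [-4.3, 1.0, 12.0]
gripper_width: 0.0331
```

Call:
arm_command --series '[[[0, 0, 0], [0, 0, -0.0015], -1], [[0, 0, 0], [0, 0, 0], -0.1], [[0, 0, 0], [0, 0, 0], 0.0], [[0, 0, 0], [0, 0, 0], 0.2], [[0, 0, 0], [0, 0, 0], 0.3], [[0, 0, 0], [0, 0, 0], 0.3], [[0, 0, 0], [0, 0, 0], 0.3]]'

```text
time_s: 20.5
position: [0.4647, -0.0589, 0.1024]
tcp_rot: [180.0, -0.2, -2.8]
wrist_force: [-1.0, 0.6, 0.2]
gripper_width: 0.0554
```

```bash
python3 -c "
from h import *
plan(.4647,-.0587,.2,-2.8)
shot('wrist','w12')"
```

```text
t 20.5 pos [ 0.4647 -0.0589  0.1024] rot [179.98  -0.22  -2.79] w 0.0554 F [-1.   0.6  0.2]
shift now-axes [ 0.0004 -0.0001 -0.0976]  after-turn axes [ 0.     -0.0002 -0.0976] turn [ 0.0003 -0.0038  0.0002] wz 0.0002
```

View pics/w12.png

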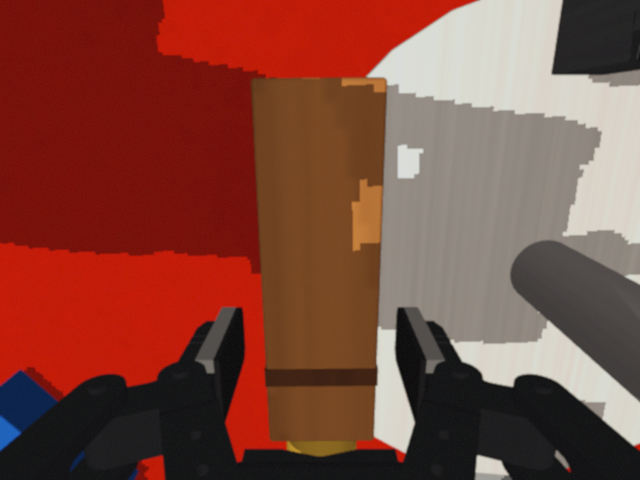

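Call:
arm_command --series '[[[0, 0, 0], [0, 0, -0.01], 0.3], [[0, 0, 0], [0, 0, -0.03], 0.3], [[0, 0, 0], [0, 0, -0.04], 0.3], [[0, 0, 0], [0, 0, -0.04], 0.3], [[0, 0, 0], [0, 0, -0.04], 0.3], [[0, 0, 0.121], [0, 0, 0], 0.1], [[0, 0, 0.145], [0, 0, 0], 0.1], [[0, 0, 0.145], [0, 0, 0], 0.1], [[0, 0, 0.145], [0, 0, 0], 0.1], [[0, 0, 0.145], [0, 0, 0], 0.1], [[0, 0, 0.145], [0, 0, 0], 0.1], [[0, 0, 0.145], [0, 0, 0], 0.1]]'

```text
time_s: 21.75
position: [0.4639, -0.0587, 0.2633]
tcp_rot: [-179.8, -0.2, -59.9]
wrist_force: [-0.5, 0.7, 0.6]
gripper_width: 0.0472
```

Call:
arm_command --series '[[[0, 0, 0.145], [0, 0, 0], 0.1], [[0, 0, 0.145], [0, 0, 0], 0.1], [[0, 0, 0.145], [0, 0, 0], 0.1], [[0, 0, 0.145], [0, 0, 0], 0.1], [[0, 0, 0], [0, 0, 0], 0.1], [[0, 0, 0], [0, 0, 0], 0.1]]'

```text
time_s: 22.35
position: [0.464, -0.0588, 0.263]
tcp_rot: [-179.7, -0.0, -92.6]
wrist_force: [-0.8, 0.1, -0.4]
gripper_width: 0.047
```

```bash
python3 -c "
from h import *
plan(.5795,-.0669,.25,-92.8)
shot('wrist','w13')"
```

```text
t 22.35 pos [ 0.464  -0.0588  0.263 ] rot [-1.7974e+02 -2.0000e-02 -9.2630e+01] w 0.047 F [-0.8  0.1 -0.4]
shift now-axes [ 0.0028 -0.1157  0.0135]  after-turn axes [ 0.0025 -0.1157  0.013 ] turn [-0.0046 -0.0004  0.003 ] wz 0.003
```

View pics/w13.png

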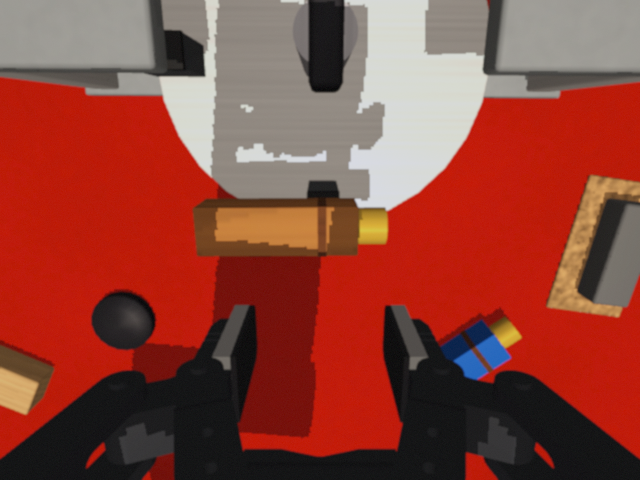

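```bash
python3 -c "
from h import *
ps=pose()
for uv in [(310,80),(343,80),(309,2),(343,2)]: print(ray('wrist',*uv,.201,ps).round(4))
"
```

```text
[ 0.5544 -0.0593  0.201 ]
[ 0.5537 -0.0743  0.201 ]
[ 0.5858 -0.0606  0.201 ]
[ 0.5852 -0.0752  0.201 ]
```

Call:
arm_command --series '[[[0, 0, 0], [0, -0.02, 0], 0.1], [[0, 0, 0.003], [0.0026, -0.04, 0], 0.1], [[0, 0, 0], [0, -0.04, 0], 0.1], [[0, 0, 0], [0, -0.0157, 0], 0.1], [[0, 0, 0], [0, 0, 0.015], 0.1], [[0, 0, 0], [0, 0, 0.025], 0.1], [[0, 0, 0], [0, 0, 0.025], 0.1], [[0, 0, 0], [0, 0, 0.02], 0.1], [[0, 0, 0], [0, 0, 0.007], 0.1], [[0, 0, 0], [0, 0, 0], 0.1], [[0, 0, 0], [0, 0, 0], 0.1]]'

```text
time_s: 23.5
position: [0.5805, -0.0674, 0.172]
tcp_rot: [-179.7, -0.0, -92.9]
wrist_force: [0.2, -0.4, 0.7]
gripper_width: 0.0467
```

```bash
python3 -c "
from h import *
plan(.5795,-.067,.171,-92.8)
shot('wrist','w14')"
```

```text
t 23.5 pos [ 0.5805 -0.0674  0.172 ] rot [-1.7967e+02 -3.0000e-02 -9.2940e+01] w 0.0467 F [ 0.2 -0.4  0.7]
shift now-axes [-0.0003  0.001   0.001 ]  after-turn axes [-0.0003  0.001   0.001 ] turn [-0.0058 -0.0005 -0.0025] wz -0.0025
```

View pics/w14.png

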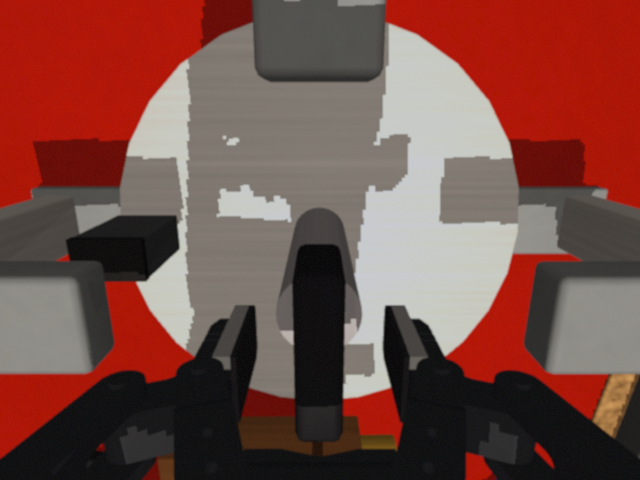

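Call:
arm_command --series '[[[0, 0, 0], [0, 0.001, 0.001], -1], [[0, 0, 0], [0, 0, 0], -1], [[0, 0, 0], [0, 0, 0], -1], [[0, 0, 0], [0, 0, 0], -1], [[0, 0, 0], [0, 0, 0], -1], [[0, 0, 0], [0, 0, 0], -1], [[0, 0, 0], [0, 0, 0], -1]]' --grip_force 60

```text
time_s: 24.25
position: [0.579, -0.0669, 0.1708]
tcp_rot: [-179.7, 0.0, -93.0]
wrist_force: [-1.9, 1.8, 6.2]
gripper_width: 0.0152
```

Call:
arm_command --series '[[[0, 0, -0.02], [0, 0, 0], -1], [[0, 0, -0.04], [0, 0, 0], -1], [[0, 0, -0.07], [0, 0, 0], -1], [[0, 0, -0.075], [0, 0, 0], -1], [[0, 0, -0.075], [0, 0, 0], -1], [[0, 0, -0.075], [0, 0, 0], -1], [[0, 0, -0.075], [0, 0, 0], -1], [[0, 0, -0.075], [0, 0, 0], -1], [[0, 0, -0.075], [0, 0, 0], -1], [[0, 0, -0.075], [0, 0, 0], -1], [[0, 0, -0.075], [0, 0, 0], -1], [[0, 0, -0.075], [0, 0, 0], -1]]'

```text
time_s: 25.45
position: [0.5795, -0.0683, 0.1708]
tcp_rot: [-179.8, -0.3, -46.8]
wrist_force: [-0.0, -3.8, 4.3]
gripper_width: 0.0154
```

Call:
arm_command --series '[[[0, 0, -0.075], [0, 0, 0], -1], [[0, 0, -0.075], [0, 0, 0], -1], [[0, 0, -0.075], [0, 0, 0], -1], [[0, 0, -0.075], [0, 0, 0], -1], [[0, 0, -0.075], [0, 0, 0], -1], [[0, 0, -0.075], [0, 0, 0], -1], [[0, 0, -0.075], [0, 0, 0], -1], [[0, 0, -0.075], [0, 0, 0], -1], [[0, 0, -0.075], [0, 0, 0], -1], [[0, 0, -0.05], [0, 0, 0], -1], [[0, 0, -0.041], [0, 0, 0], -1], [[0, 0, 0], [0, 0, 0], -1]]'

```text
time_s: 26.65
position: [0.5809, -0.069, 0.1709]
tcp_rot: [179.8, -0.5, -3.0]
wrist_force: [4.4, -5.7, 2.9]
gripper_width: 0.015
```

```bash
python3 -c "
from h import *
plan(.5795,-.067,.171,-2.8)
shot('wrist','w15');s,im=shot('side','s15');cv2.imwrite('pics/c5.png',cv2.resize(im[160:300,240:400],None,fx=4,fy=4,interpolation=2))"
```

```text
t 26.65 pos [ 0.5809 -0.069   0.1709] rot [179.82  -0.51  -2.95] w 0.015 F [ 4.4 -5.7  2.9]
shift now-axes [-0.0015 -0.002  -0.0002]  after-turn axes [-0.0015 -0.002  -0.0001] turn [ 0.0031 -0.0089 -0.0026] wz -0.0026
```

View pics/w15.png

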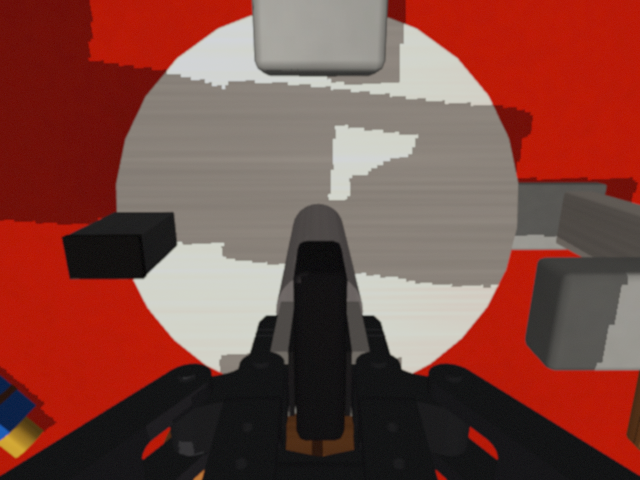

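View pics/c5.png

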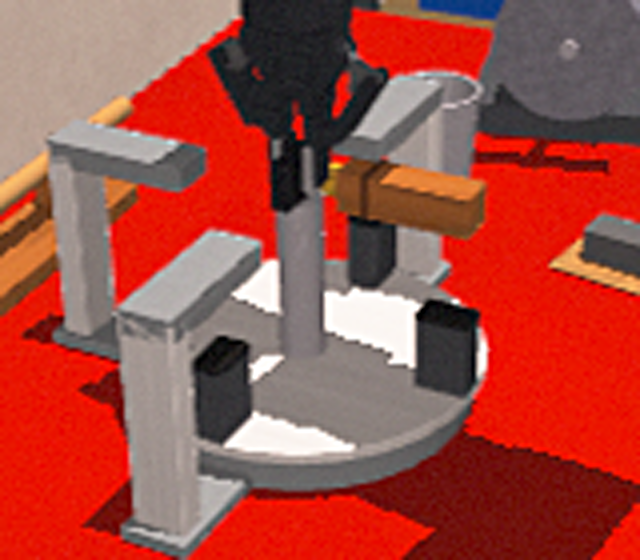

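Call:
arm_command --series '[[[0, 0, 0], [0, 0, 0], 0.1], [[0, 0, 0], [0, 0, 0], 0.1], [[0, 0, 0], [0, 0, 0], 0.1], [[0, 0, 0], [0, 0, -0.01], 0.1], [[0, 0, 0], [0, 0, -0.025], 0.1], [[0, 0, 0], [0, 0, -0.03], 0.1], [[0, 0, 0], [0, 0, -0.03], 0.1], [[0, 0, 0], [0, 0, 0], 0.1], [[0, 0, 0], [0, 0, 0], 0.1]]'

```text
time_s: 27.65
position: [0.5786, -0.067, 0.266]
tcp_rot: [180.0, -0.3, -3.0]
wrist_force: [-0.3, -0.4, 0.4]
gripper_width: 0.0469
```

```bash
python3 -c "
from h import *
plan(.502,.363,.25,96)
shot('wrist','w16');s,im=shot('side','s16');cv2.imwrite('pics/c6.png',cv2.resize(im[160:300,240:400],None,fx=4,fy=4,interpolation=2))"
```

```text
t 27.65 pos [ 0.5786 -0.067   0.266 ] rot [179.97  -0.33  -2.96] w 0.0469 F [-0.3 -0.4  0.4]
shift now-axes [-0.0987 -0.4255  0.0152]  after-turn axes [ 0.4357 -0.0312  0.016 ] turn [ 0.0054 -0.0039 -1.7271] wz -1.7271
```

View pics/w16.png

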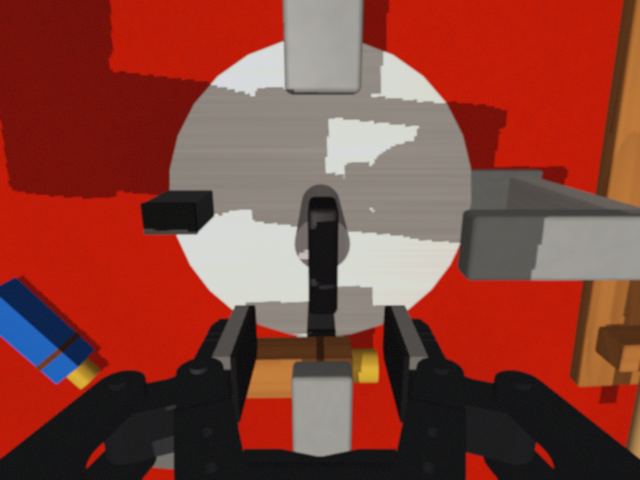

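View pics/c6.png

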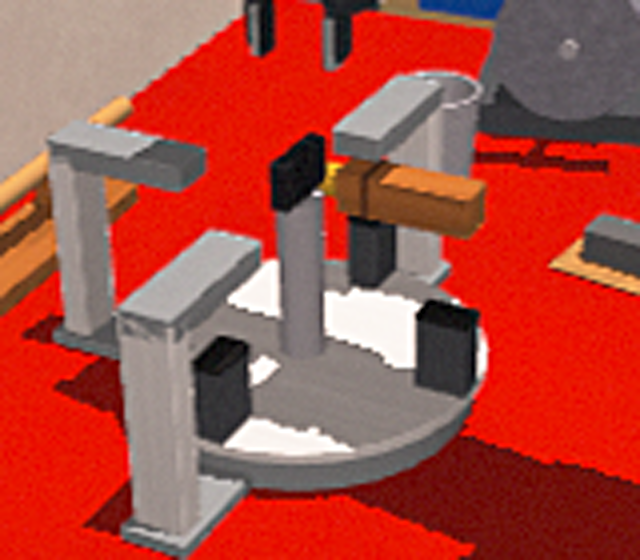

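```bash
python3 -c "
from h import *
ps=pose()
im=cv2.imread('pics/w16.png'); cv2.imwrite('pics/c7.png',cv2.resize(im[175:255,120:240],None,fx=6,fy=6,interpolation=2))
for uv in [(147,195),(212,191),(211,227),(143,230),(178,211)]: print(ray('wrist',*uv,.1,ps).round(4))
"
```

```text
[ 0.4524 -0.0423  0.1   ]
[ 0.5004 -0.0418  0.1   ]
[ 0.4962 -0.0689  0.1   ]
[ 0.4448 -0.0686  0.1   ]
[ 0.4733 -0.0554  0.1   ]
```

View pics/c7.png

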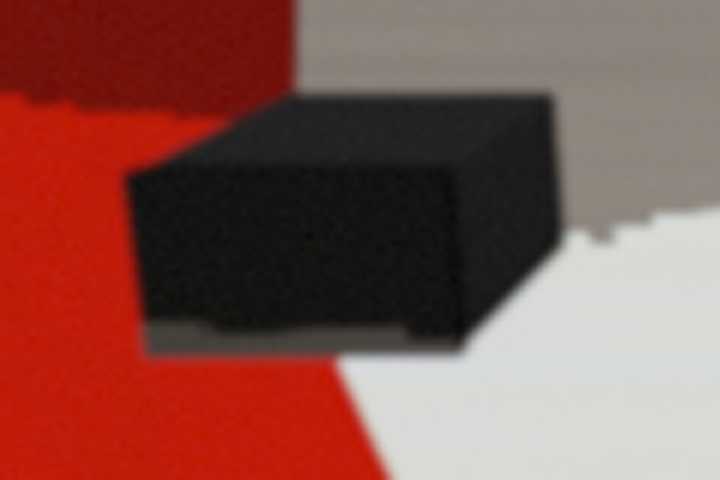

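```bash
python3 -c "
from h import *
ps=pose()
q=np.array([ray('wrist',120+u/6,175+v/6,.1,ps) for u,v in [(125,175),(455,170),(465,350),(145,355)]]); print(q.round(4),q.mean(0))
"
```

```text
[[ 0.4467 -0.0489  0.1   ]
 [ 0.4873 -0.0504  0.1   ]
 [ 0.4854 -0.0733  0.1   ]
 [ 0.4451 -0.0719  0.1   ]] [ 0.46614738 -0.06110659  0.1       ]
```

Call:
arm_command --series '[[[0, 0, -0.143], [0, 0, 0], 0.4], [[0, 0, -0.144], [0, 0, 0], 0.4], [[0, 0, -0.144], [0, 0, 0], 0.4], [[0, 0, -0.144], [0, 0, 0], 0.4], [[0, 0, -0.144], [0, 0, 0], 0.4], [[0, 0, -0.144], [0, 0, 0], 0.4], [[0, 0, -0.144], [0, 0, 0], 0.4], [[0, 0, -0.144], [0, 0, 0], 0.4], [[0, 0, -0.144], [0, 0, 0], 0.4], [[0, 0, -0.144], [0, 0, 0], 0.4], [[0, 0, -0.144], [0, 0, 0], 0.4], [[0, 0, -0.144], [0, 0, 0], 0.4]]'

```text
time_s: 28.95
position: [0.5777, -0.067, 0.2634]
tcp_rot: [180.0, 0.0, 96.3]
wrist_force: [-0.1, 0.8, -0.9]
gripper_width: 0.06
```

Call:
arm_command --series '[[[0, 0, 0], [0.02, -0.0014, 0], 0.4], [[0, 0, 0], [0.046, -0.0033, 0], 0.4], [[0, 0, 0], [0.046, -0.0033, 0], 0.4], [[0, 0, 0], [0.046, -0.0033, 0], 0.4], [[0, 0, 0], [0.046, -0.0033, 0], 0.4], [[0, 0, 0], [0.046, -0.0033, 0], 0.4], [[0, 0, 0], [0.046, -0.0033, 0], 0.4], [[0, 0, 0], [0.046, -0.0033, 0], 0.4], [[0, 0, 0], [0.046, -0.0033, 0], 0.4], [[0, 0, 0], [0.046, -0.0033, 0], 0.4], [[0, 0, 0], [0, 0, 0], 0.4], [[0, 0, 0], [0, 0, 0], 0.4]]'

```text
time_s: 30.15
position: [0.5014, 0.3616, 0.2628]
tcp_rot: [179.9, 0.2, 96.1]
wrist_force: [-0.6, -0.3, 0.0]
gripper_width: 0.0599
```

```bash
python3 -c "
from h import *
plan(.502,.363,.1,96)
shot('wrist','w17')"
```

```text
t 30.15 pos [0.5014 0.3616 0.2628] rot [179.93   0.18  96.11] w 0.0599 F [-0.6 -0.3  0. ]
shift now-axes [0.0018 0.0005 0.1628]  after-turn axes [0.0013 0.0007 0.1628] turn [0.0012 0.0031 0.002 ] wz 0.002
```

View pics/w17.png

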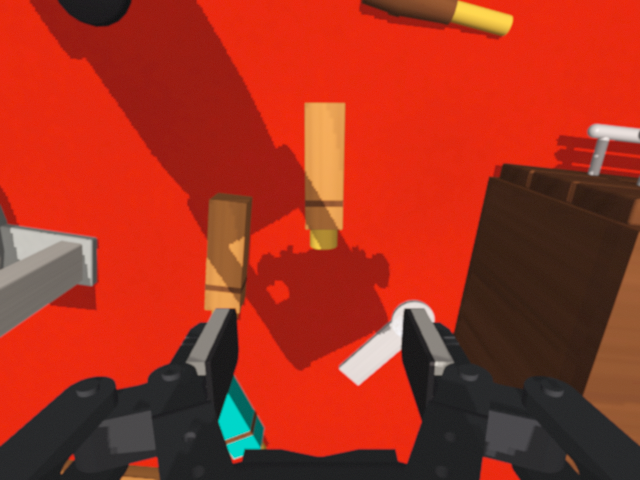

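```bash
python3 -c "
from h import *
ps=pose()
def m(n,bl,br,kl,kr):
  g=lambda a:ray('wrist',*a,.034,ps)[:2]
  b=(g(bl)+g(br))/2;k=(g(kl)+g(kr))/2;d=b-k
  print(n,'band',b.round(4),'yaw',np.degrees(np.arctan2(d[1],d[0])),'len',np.linalg.norm(d))
m('B',(305,203),(343,203),(305,103),(345,103))
m('A',(206,289),(243,291),(210,200),(250,203))
"
```

```text
B band [0.502  0.3635] yaw 5.667108074923734 len 0.08494139757052263
A band [0.5961 0.278 ] yaw -1.047449704500294 len 0.0865578828543211
```

Call:
arm_command --series '[[[0, 0, 0], [0.0015, 0.0005, 0.03], 0.4], [[0, 0, 0], [0, 0, 0.045], 0.4], [[0, 0, 0], [0, 0, 0.045], 0.4], [[0, 0, 0], [0, 0, 0.045], 0.4], [[0, 0, 0], [0, 0, 0.045], 0.4], [[0, 0, 0], [0, 0, 0.025], 0.4], [[0, 0, 0], [0, 0, 0.015], 0.4], [[0, 0, 0], [0, 0, 0.005], 0.4], [[0, 0, 0], [0, 0, 0], 0.4], [[0, 0, 0], [0, 0, 0], 0.4]]'

```text
time_s: 31.2
position: [0.5045, 0.3624, 0.0105]
tcp_rot: [179.7, 0.0, 95.9]
wrist_force: [-0.8, 0.0, -0.6]
gripper_width: 0.06
```

```bash
python3 -c "
from h import *
plan(.502,.3633,.0025,96)
shot('wrist','w18')"
```

```text
t 31.2 pos [0.5045 0.3624 0.0105] rot [1.7969e+02 1.0000e-02 9.5930e+01] w 0.06 F [-0.8  0.  -0.6]
shift now-axes [ 0.0012 -0.0025  0.008 ]  after-turn axes [ 0.0012 -0.0024  0.008 ] turn [ 0.0055  0.0002 -0.0013] wz -0.0013
```

View pics/w18.png

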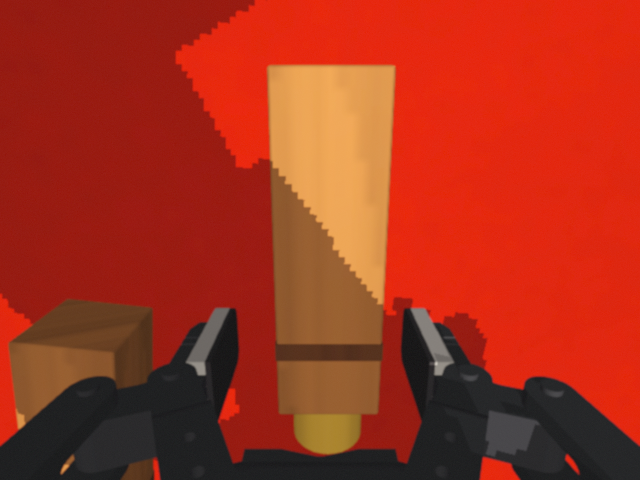

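Call:
arm_command --series '[[[0, 0, 0], [0.0013, -0.003, 0.007], 0.4], [[0, 0, 0], [0, 0, 0], 0.2], [[0, 0, 0], [0, 0, 0], -1], [[0, 0, 0], [0, 0, 0], -1], [[0, 0, 0], [0, 0, 0], -1], [[0, 0, 0], [0, 0, 0], -1], [[0, 0, 0], [0, 0, 0], -1], [[0, 0, 0], [0, 0, 0], -1]]' --grip_force 70

```text
time_s: 32.05
position: [0.5007, 0.3639, 0.0028]
tcp_rot: [179.7, 0.0, 96.0]
wrist_force: [-1.6, -0.1, 4.5]
gripper_width: 0.033
```

Call:
arm_command --series '[[[0, 0, 0], [0, 0, -0.005], -1], [[0, 0, 0], [0, 0, -0.02], -1], [[0, 0, 0], [0, 0, -0.04], -1], [[0, 0, 0], [0, 0, -0.045], -1], [[0, 0, 0], [0, 0, -0.045], -1], [[0, 0, 0], [0, 0, -0.045], -1], [[0, 0, 0], [0, 0, -0.03], -1], [[0, 0, 0], [0, 0, 0], -1]]'

```text
time_s: 32.85
position: [0.5014, 0.3648, 0.2374]
tcp_rot: [179.3, -0.2, 96.0]
wrist_force: [0.6, 0.9, -1.7]
gripper_width: 0.0329
```

```bash
python3 -c "
from h import *
plan(.4655,-.0605,.2,-2.8)
shot('wrist','w19')"
```

```text
t 32.85 pos [0.5014 0.3648 0.2374] rot [179.29  -0.2   95.98] w 0.0329 F [ 0.6  0.9 -1.7]
shift now-axes [-0.4194 -0.0805  0.035 ]  after-turn axes [-0.0151  0.4266  0.0374] turn [ 0.0062 -0.0133  1.724 ] wz 1.724
```

View pics/w19.png

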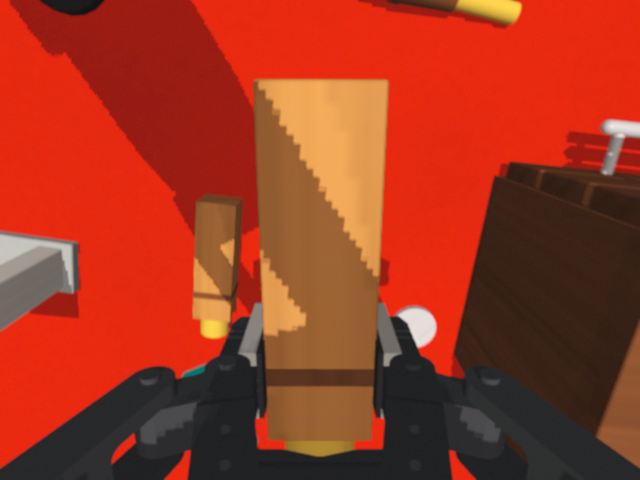

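Call:
arm_command --series '[[[0, 0, 0], [-0.02, -0.008, 0], -1], [[0, 0, 0], [-0.042, -0.0164, 0], -1], [[0, 0, 0], [-0.042, -0.0164, 0], -1], [[0, 0, 0], [-0.042, -0.0164, 0], -1], [[0, 0, 0], [-0.042, -0.0164, 0], -1], [[0, 0, 0], [-0.02, -0.008, 0], -1], [[0, 0, 0.07], [0, 0, 0], -1], [[0, 0, 0.14], [0, 0, 0], -1], [[0, 0, 0.14], [0, 0, 0], -1], [[0, 0, 0.14], [0, 0, 0], -1], [[0, 0, 0.14], [0, 0, 0], -1], [[0, 0, 0.14], [0, 0, 0], -1]]'

```text
time_s: 34.1
position: [0.4386, 0.1478, 0.2296]
tcp_rot: [180.0, 0.2, 51.5]
wrist_force: [0.1, 0.6, -1.3]
gripper_width: 0.033
```

Call:
arm_command --series '[[[0, 0, 0.14], [0, 0, 0], -1], [[0, 0, 0.14], [0, 0, 0], -1], [[0, 0, 0.14], [0, 0, 0], -1], [[0, 0, 0.14], [0, 0, 0], -1], [[0, 0, 0.14], [0, 0, 0], -1], [[0, 0, 0.14], [0, 0, 0], -1], [[0, 0, 0.114], [0, 0, 0], -1], [[0, 0, 0], [0, 0, 0], -1], [[0, 0, 0], [0, 0, 0], -1]]'

```text
time_s: 35.0
position: [0.4392, 0.148, 0.2306]
tcp_rot: [179.9, -0.0, -2.7]
wrist_force: [0.3, 0.0, -1.6]
gripper_width: 0.0332
```

```bash
python3 -c "
from h import *
plan(.4655,-.0593,.2,-2.8)"
```

```text
t 35.0 pos [0.4392 0.148  0.2306] rot [ 1.7991e+02 -3.0000e-02 -2.6600e+00] w 0.0332 F [ 0.3  0.  -1.6]
shift now-axes [0.0359 0.2058 0.031 ]  after-turn axes [0.0364 0.2058 0.0306] turn [ 0.0017 -0.0006  0.0024] wz 0.0024
```

Call:
arm_command --series '[[[0, 0, 0.002], [0.004, 0.02, 0], -1], [[0, 0, 0], [0.007, 0.041, 0], -1], [[0, 0, 0], [0.007, 0.041, 0.005], -1], [[0, 0, 0], [0.007, 0.041, 0.005], -1], [[0, 0, 0], [0.007, 0.041, 0.005], -1], [[0, 0, 0], [0.0038, 0.0218, 0.005], -1], [[0, 0, 0], [0, 0, 0], -1], [[0, 0, 0], [0, 0, 0], -1]]'

```text
time_s: 35.8
position: [0.4651, -0.059, 0.2118]
tcp_rot: [-180.0, -0.1, -2.9]
wrist_force: [-0.3, 0.5, -1.5]
gripper_width: 0.0327
```

```bash
python3 -c "
from h import *
plan(.4655,-.0593,.1127,-2.8)
shot('wrist','w20')"
```

```text
t 35.8 pos [ 0.4651 -0.059   0.2118] rot [-1.7998e+02 -1.3000e-01 -2.9200e+00] w 0.0327 F [-0.3  0.5 -1.5]
shift now-axes [0.0002 0.0003 0.0991]  after-turn axes [0.0004 0.0003 0.0991] turn [-0.0004 -0.0022 -0.0021] wz -0.0021
```

View pics/w20.png

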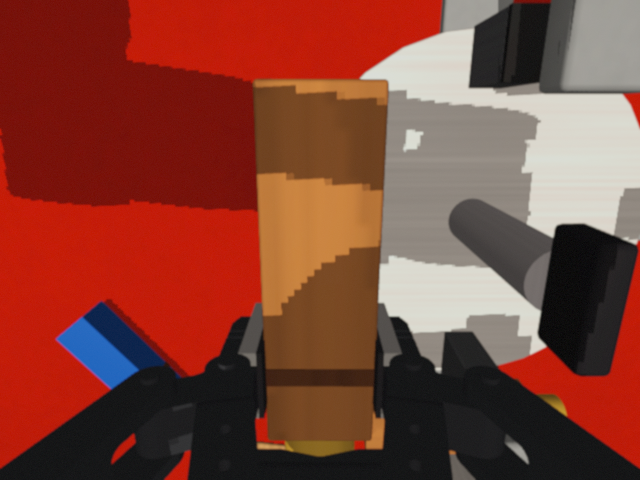

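Call:
arm_command --series '[[[0, 0, 0], [0, 0, 0.015], -1], [[0, 0, 0], [0, 0, 0.03], -1], [[0, 0, 0], [0, 0, 0.03], -1], [[0, 0, 0], [0, 0, 0.02], -1], [[0, 0, 0], [0, 0, 0.008], -1], [[0, 0, 0], [0, 0, 0], -1], [[0, 0, 0], [0, 0, 0], -1]]'

```text
time_s: 36.55
position: [0.4668, -0.0586, 0.1104]
tcp_rot: [180.0, -0.3, -2.8]
wrist_force: [1.4, -0.4, -0.9]
gripper_width: 0.033
```

Call:
arm_command --series '[[[0, 0, 0], [-0.001, 0, 0.002], -1], [[0, 0, 0], [0, 0, 0.001], -1], [[0, 0, 0], [0, 0, 0], -1], [[0, 0, 0], [0, 0, 0], -1]]'

```text
time_s: 36.95
position: [0.4652, -0.0591, 0.1068]
tcp_rot: [180.0, -0.3, -2.9]
wrist_force: [-0.1, -0.1, -2.5]
gripper_width: 0.033
```

Call:
arm_command --series '[[[0, 0, 0], [0, 0, 0.002], -1], [[0, 0, 0], [0, 0, 0.001], -1], [[0, 0, 0], [0, 0, 0], -1]]'

```text
time_s: 37.25
position: [0.4649, -0.059, 0.1033]
tcp_rot: [180.0, -0.2, -2.9]
wrist_force: [0.2, -0.2, -1.5]
gripper_width: 0.0331
```

Call:
arm_command --series '[[[0, 0, 0], [0, 0, 0.0015], -1], [[0, 0, 0], [0, 0, 0], -1]]'

```text
time_s: 37.45
position: [0.4651, -0.059, 0.1028]
tcp_rot: [180.0, -0.2, -2.9]
wrist_force: [-2.0, 0.4, 4.3]
gripper_width: 0.0331
```

Contact. Release, rise, swing to the knob orientation (next bar lies along y, jaws at yaw −2.8, so no rotation is needed).

Call:
arm_command --series '[[[0, 0, 0], [0, 0, -0.0005], -1], [[0, 0, 0], [0, 0, 0], -0.1], [[0, 0, 0], [0, 0, 0], 0.0], [[0, 0, 0], [0, 0, 0], 0.2], [[0, 0, 0], [0, 0, 0], 0.3], [[0, 0, 0], [0, 0, 0], 0.3], [[0, 0, 0], [0, 0, -0.01], 0.3], [[0, 0, 0], [0, 0, -0.03], 0.3], [[0, 0, 0], [0, 0, -0.04], 0.3], [[0, 0, 0], [0, 0, -0.04], 0.3], [[0, 0, 0], [0, 0, -0.04], 0.1], [[0, 0, 0], [0, 0, 0], 0.1]]'

```text
time_s: 38.65
position: [0.4674, -0.0593, 0.2689]
tcp_rot: [179.9, -1.0, -2.9]
wrist_force: [0.2, 0.3, 0.9]
gripper_width: 0.0467
```

```bash
python3 -c "
from h import *
plan(.58,-.0675,.26,-2.8)
shot('wrist','w21')"
```

```text
t 38.65 pos [ 0.4674 -0.0593  0.2689] rot [179.91  -0.97  -2.9 ] w 0.0467 F [0.2 0.3 0.9]
shift now-axes [0.1127 0.0024 0.0108]  after-turn axes [0.1129 0.0027 0.0089] turn [ 0.0017 -0.0169 -0.0018] wz -0.0018
```

View pics/w21.png

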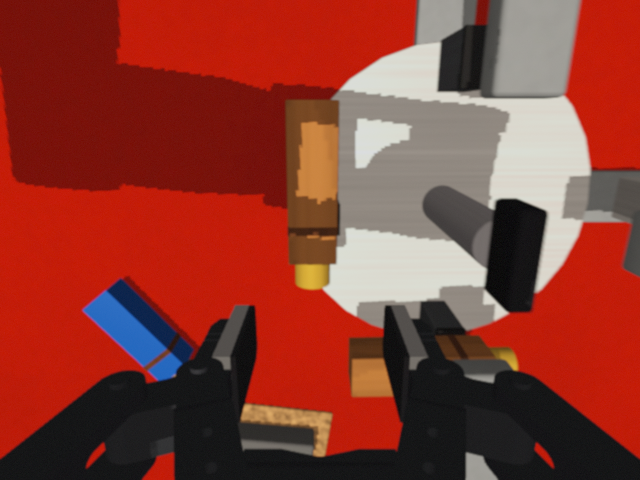

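Call:
arm_command --series '[[[0, 0, 0], [0.02, 0, 0], 0.1], [[0, 0, 0], [0.04, 0.0027, 0], 0.1], [[0, 0, 0], [0.04, 0, 0], 0.1], [[0, 0, 0], [0.0145, 0, 0], 0.1], [[0, 0, 0], [0, 0, 0.015], 0.1], [[0, 0, 0], [0, 0, 0.025], 0.1], [[0, 0, 0], [0, 0, 0.025], 0.1], [[0, 0, 0], [0, 0, 0.02], 0.1], [[0, 0, 0], [0, 0, 0.006], 0.1], [[0, 0, 0], [0, 0, 0], 0.1], [[0, 0, 0], [0, 0, 0], 0.1]]'

```text
time_s: 39.8
position: [0.5793, -0.0675, 0.1726]
tcp_rot: [180.0, -0.3, -2.9]
wrist_force: [0.5, -1.8, 0.1]
gripper_width: 0.047
```

```bash
python3 -c "
from h import *
plan(.58,-.0675,.171,-2.8)
shot('wrist','w22')"
```

```text
t 39.8 pos [ 0.5793 -0.0675  0.1726] rot [179.98  -0.28  -2.91] w 0.047 F [ 0.5 -1.8  0.1]
shift now-axes [ 0.0006 -0.      0.0016]  after-turn axes [ 0.0007 -0.      0.0016] turn [ 0.0004 -0.0049 -0.0019] wz -0.0019
```

View pics/w22.png

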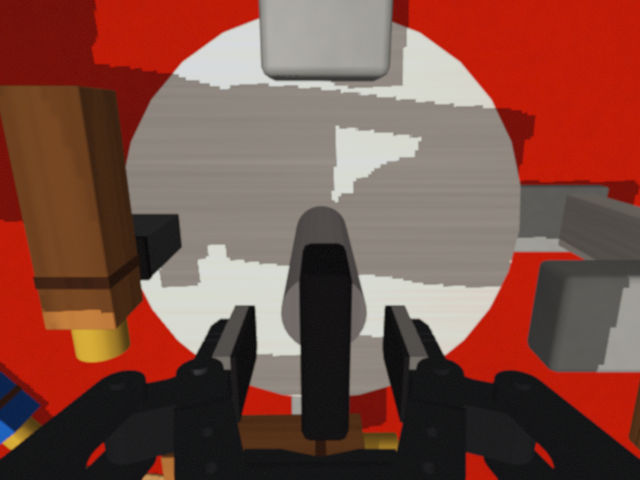

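Call:
arm_command --series '[[[0, 0, 0], [0.0007, 0, 0.001], -1], [[0, 0, 0], [0, 0, 0], -1], [[0, 0, 0], [0, 0, 0], -1], [[0, 0, 0], [0, 0, 0], -1], [[0, 0, 0], [0, 0, 0], -1], [[0, 0, 0], [0, 0, 0], -1], [[0, 0, 0], [0, 0, 0], -1]]' --grip_force 60

```text
time_s: 40.55
position: [0.581, -0.0676, 0.172]
tcp_rot: [180.0, -0.4, -2.9]
wrist_force: [6.1, 0.3, 4.3]
gripper_width: 0.0152
```

Call:
arm_command --series '[[[0, 0, -0.02], [0, 0, 0], -1], [[0, 0, -0.04], [0, 0, 0], -1], [[0, 0, -0.07], [0, 0, 0], -1], [[0, 0, -0.075], [0, 0, 0], -1], [[0, 0, -0.075], [0, 0, 0], -1], [[0, 0, -0.075], [0, 0, 0], -1], [[0, 0, -0.075], [0, 0, 0], -1], [[0, 0, -0.075], [0, 0, 0], -1], [[0, 0, -0.075], [0, 0, 0], -1], [[0, 0, -0.075], [0, 0, 0], -1], [[0, 0, -0.075], [0, 0, 0], -1], [[0, 0, -0.075], [0, 0, 0], -1]]'

```text
time_s: 41.75
position: [0.5813, -0.0674, 0.172]
tcp_rot: [179.7, -0.3, 43.3]
wrist_force: [6.5, 1.0, 3.7]
gripper_width: 0.0156
```

Call:
arm_command --series '[[[0, 0, -0.075], [0, 0, 0], -1], [[0, 0, -0.075], [0, 0, 0], -1], [[0, 0, -0.075], [0, 0, 0], -1], [[0, 0, -0.075], [0, 0, 0], -1], [[0, 0, -0.075], [0, 0, 0], -1], [[0, 0, -0.075], [0, 0, 0], -1], [[0, 0, -0.075], [0, 0, 0], -1], [[0, 0, -0.075], [0, 0, 0], -1], [[0, 0, -0.075], [0, 0, 0], -1], [[0, 0, -0.05], [0, 0, 0], -1], [[0, 0, -0.041], [0, 0, 0], -1], [[0, 0, 0], [0, 0, 0], -1]]'

```text
time_s: 42.95
position: [0.5816, -0.0671, 0.172]
tcp_rot: [179.5, -0.0, 87.1]
wrist_force: [7.6, 1.2, 3.1]
gripper_width: 0.0154
```

Call:
arm_command --series '[[[0, 0, 0], [0, 0, 0], 0.1], [[0, 0, 0], [0, 0, 0], 0.1], [[0, 0, 0], [0, 0, 0], 0.1], [[0, 0, 0], [0, 0, -0.01], 0.1], [[0, 0, 0], [0, 0, -0.025], 0.1], [[0, 0, 0], [0, 0, -0.03], 0.1], [[0, 0, 0], [0, 0, -0.03], 0.1], [[0, 0, 0], [0, 0, 0], 0.1], [[0, 0, 0], [0, 0, 0], 0.1]]'

```text
time_s: 43.85
position: [0.5792, -0.0675, 0.2669]
tcp_rot: [179.7, 0.0, 87.1]
wrist_force: [-0.1, -0.1, -0.4]
gripper_width: 0.0472
```

```bash
python3 -c "
from h import *
plan(.596,.278,.26,90)
shot('wrist','w23');s,im=shot('side','s23');cv2.imwrite('pics/c8.png',cv2.resize(im[160:300,240:400],None,fx=4,fy=4,interpolation=2))"
```

```text
t 43.85 pos [ 0.5792 -0.0675  0.2669] rot [1.7969e+02 3.0000e-02 8.7100e+01] w 0.0472 F [-0.1 -0.1 -0.4]
shift now-axes [ 0.3459 -0.0008  0.0068]  after-turn axes [0.3455 0.0168 0.0069] turn [ 0.0054  0.0006 -0.0506] wz -0.0506
```

View pics/w23.png

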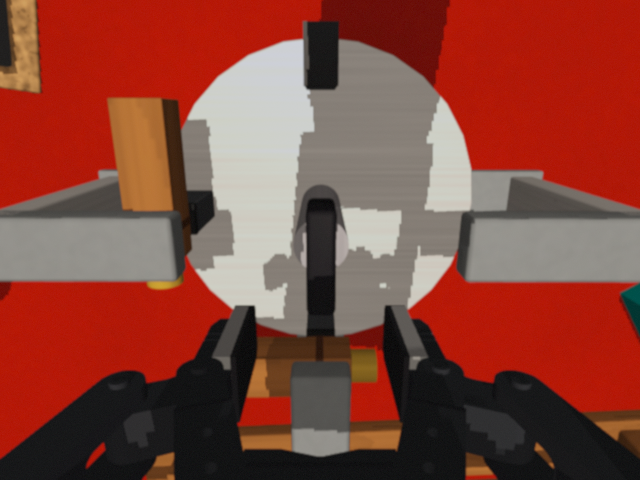

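View pics/c8.png

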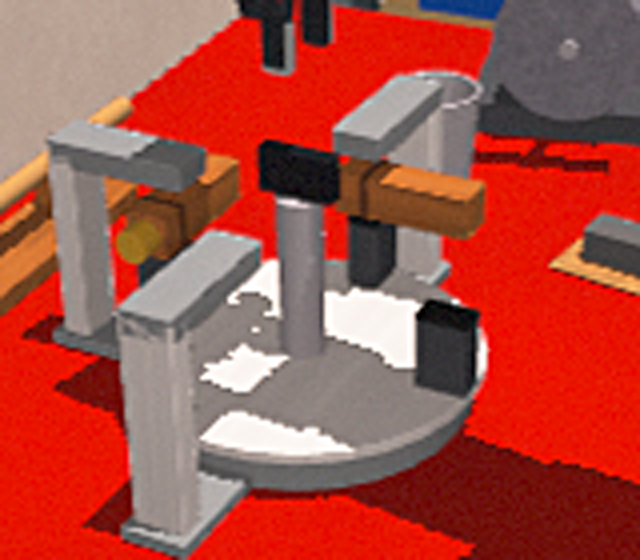

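```bash
python3 -c "
from h import *
ps=pose()
q=np.array([ray('wrist',u,v,.1,ps) for u,v in [(310,22),(338,22),(338,88),(306,89)]]); print(q.round(4),q.mean(0))
"
```

```text
[[ 0.4451 -0.0676  0.1   ]
 [ 0.446  -0.0493  0.1   ]
 [ 0.4866 -0.0508  0.1   ]
 [ 0.4862 -0.0727  0.1   ]] [ 0.4659878  -0.06006854  0.1       ]
```

Call:
arm_command --series '[[[0, 0, -0.05], [0, 0, 0], 0.4], [[0, 0, 0], [0.025, 0.0012, 0], 0.4], [[0, 0, 0], [0.046, 0.0023, 0], 0.4], [[0, 0, 0], [0.046, 0.0023, 0], 0.4], [[0, 0, 0], [0.046, 0.0023, 0], 0.4], [[0, 0, 0], [0.046, 0.0023, 0], 0.4], [[0, 0, 0], [0.046, 0.0023, 0], 0.4], [[0, 0, 0], [0.046, 0.0023, 0], 0.4], [[0, 0, 0], [0.0445, 0.002, 0], 0.4], [[0, 0, 0], [0, 0, 0], 0.4], [[0, 0, 0], [0, 0, 0], 0.4]]'

```text
time_s: 45.05
position: [0.5957, 0.2786, 0.264]
tcp_rot: [179.9, 0.1, 90.1]
wrist_force: [0.5, 0.3, -0.1]
gripper_width: 0.06
```

```bash
python3 -c "
from h import *
plan(.596,.278,.1,90)
shot('wrist','w24')"
```

```text
t 45.05 pos [0.5957 0.2786 0.264 ] rot [1.7995e+02 1.5000e-01 9.0080e+01] w 0.06 F [ 0.5  0.3 -0.1]
shift now-axes [-1.00e-04  1.00e-04  1.64e-01]  after-turn axes [-0.0006  0.0003  0.164 ] turn [0.0009 0.0026 0.0015] wz 0.0015
```

View pics/w24.png

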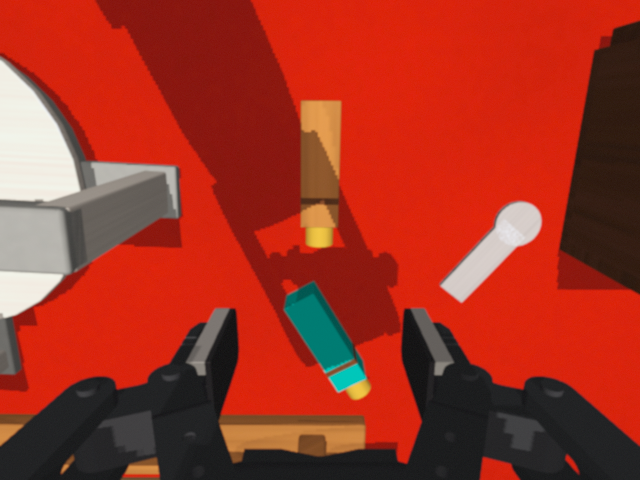

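```bash
python3 -c "
from h import *
ps=pose()
def m(n,bl,br,kl,kr):
  g=lambda a:ray('wrist',*a,.034,ps)[:2]
  b=(g(bl)+g(br))/2;k=(g(kl)+g(kr))/2;d=b-k
  print(n,'band',b.round(4),'yaw',np.degrees(np.arctan2(d[1],d[0])),'len',np.linalg.norm(d))
m('A',(301,202),(339,202),(301,101),(341,101))
"
```

```text
A band [0.5958 0.2768] yaw -0.5116491330079999 len 0.08592245748697587
```

Call:
arm_command --series '[[[0, 0, 0.01], [-0.0005, 0, 0.03], 0.4], [[0, 0, 0], [0, 0, 0.045], 0.4], [[0, 0, 0], [0, 0, 0.045], 0.4], [[0, 0, 0], [0, 0, 0.045], 0.4], [[0, 0, 0], [0, 0, 0.045], 0.4], [[0, 0, 0], [0, 0, 0.025], 0.4], [[0, 0, 0], [0, 0, 0.015], 0.4], [[0, 0, 0], [0, 0, 0.006], 0.4], [[0, 0, 0], [0, 0, 0], 0.4], [[0, 0, 0], [0, 0, 0], 0.4]]'

```text
time_s: 46.1
position: [0.5987, 0.2776, 0.0115]
tcp_rot: [179.6, -0.0, 89.4]
wrist_force: [0.6, -0.2, 0.2]
gripper_width: 0.0594
```

```bash
python3 -c "
from h import *
plan(.596,.278,.0025,89.5)
shot('wrist','w25')"
```

```text
t 46.1 pos [0.5987 0.2776 0.0115] rot [ 1.7961e+02 -4.0000e-02  8.9370e+01] w 0.0594 F [ 0.6 -0.2  0.2]
shift now-axes [ 0.0004 -0.0027  0.009 ]  after-turn axes [ 0.0004 -0.0027  0.009 ] turn [ 0.0067 -0.0007 -0.0022] wz -0.0022
```

View pics/w25.png

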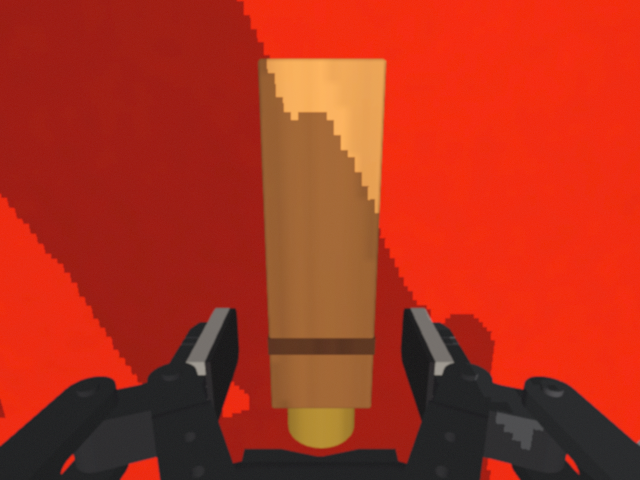

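Call:
arm_command --series '[[[0, 0, 0], [0, -0.0035, 0.008], 0.4], [[0, 0, 0], [0, 0, 0], 0.2], [[0, 0, 0], [0, 0, 0], -1], [[0, 0, 0], [0, 0, 0], -1], [[0, 0, 0], [0, 0, 0], -1], [[0, 0, 0], [0, 0, 0], -1], [[0, 0, 0], [0, 0, 0], -1], [[0, 0, 0], [0, 0, 0], -1]]' --grip_force 70

```text
time_s: 46.95
position: [0.5942, 0.2777, 0.0022]
tcp_rot: [179.7, 0.0, 89.4]
wrist_force: [-0.8, 0.9, 3.3]
gripper_width: 0.0333
```

Call:
arm_command --series '[[[0, 0, 0], [0, 0, -0.005], -1], [[0, 0, 0], [0, 0, -0.02], -1], [[0, 0, 0], [0, 0, -0.04], -1], [[0, 0, 0], [0, 0, -0.045], -1], [[0, 0, 0], [0, 0, -0.045], -1], [[0, 0, 0], [0, 0, -0.045], -1], [[0, 0, 0], [0, 0, -0.045], -1], [[0, 0, 0], [0, 0, 0], -1], [[0, 0, 0], [0, 0, 0], -1]]'

```text
time_s: 47.85
position: [0.593, 0.2774, 0.2474]
tcp_rot: [179.7, 0.0, 89.4]
wrist_force: [-0.1, 0.2, -3.1]
gripper_width: 0.0328
```

```bash
python3 -c "
from h import *
plan(.43,.14,.245,89.4)
shot('wrist','w26')"
```

```text
t 47.85 pos [0.593  0.2774 0.2474] rot [1.7971e+02 1.0000e-02 8.9390e+01] w 0.0328 F [-0.1  0.2 -3.1]
shift now-axes [-0.1392 -0.1615  0.0016]  after-turn axes [-0.1391 -0.1616  0.0024] turn [ 0.005   0.0002 -0.0001] wz -0.0001
```

View pics/w26.png

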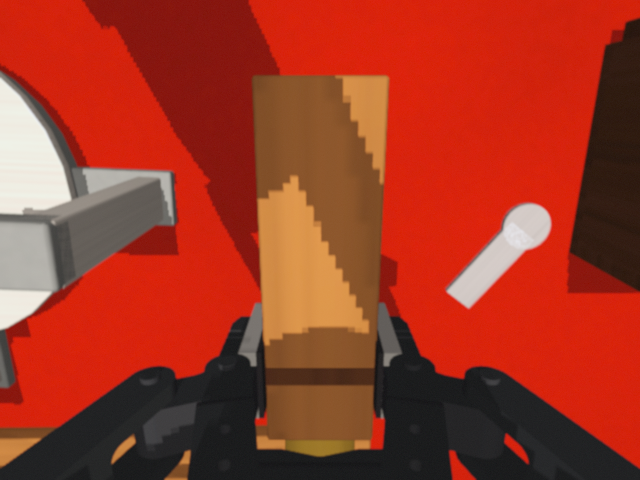

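Call:
arm_command --series '[[[0, 0, 0], [-0.0139, -0.0162, 0], -1], [[0, 0, 0], [-0.0278, -0.0323, 0], -1], [[0, 0, 0], [-0.0278, -0.0323, 0], -1], [[0, 0, 0], [-0.0278, -0.0323, 0], -1], [[0, 0, 0], [-0.0278, -0.0323, 0], -1], [[0, 0, 0], [-0.0139, -0.0162, 0], -1], [[0, 0, 0.069], [0, 0, 0], -1], [[0, 0, 0.14], [0, 0, 0], -1], [[0, 0, 0.14], [0, 0, 0], -1], [[0, 0, 0.14], [0, 0, 0], -1], [[0, 0, 0.14], [0, 0, 0], -1], [[0, 0, 0.14], [0, 0, 0], -1]]'

```text
time_s: 49.1
position: [0.4286, 0.1398, 0.2437]
tcp_rot: [180.0, 0.2, 45.0]
wrist_force: [-0.7, 0.0, -1.7]
gripper_width: 0.0335
```

Call:
arm_command --series '[[[0, 0, 0.14], [0, 0, 0], -1], [[0, 0, 0.14], [0, 0, 0], -1], [[0, 0, 0.14], [0, 0, 0], -1], [[0, 0, 0.14], [0, 0, 0], -1], [[0, 0, 0.14], [0, 0, 0], -1], [[0, 0, 0.14], [0, 0, 0], -1], [[0, 0, 0], [0, 0, 0], -1], [[0, 0, 0], [0, 0, 0], -1]]'

```text
time_s: 49.9
position: [0.4292, 0.14, 0.2447]
tcp_rot: [179.9, -0.0, -2.6]
wrist_force: [-0.1, -0.5, -1.9]
gripper_width: 0.0331
```

```bash
python3 -c "
from h import *
plan(.4655,-.059,.212,-2.8)"
```

```text
t 49.9 pos [0.4292 0.14   0.2447] rot [ 1.7991e+02 -4.0000e-02 -2.6300e+00] w 0.0331 F [-0.1 -0.5 -1.9]
shift now-axes [0.0454 0.1971 0.033 ]  after-turn axes [0.046  0.197  0.0327] turn [ 0.0016 -0.0006  0.003 ] wz 0.003
```

Call:
arm_command --series '[[[0, 0, 0.003], [0.0045, 0.0197, 0], -1], [[0, 0, 0], [0.009, 0.0394, 0], -1], [[0, 0, 0], [0.0092, 0.0394, 0.008], -1], [[0, 0, 0], [0.0092, 0.0394, 0.008], -1], [[0, 0, 0], [0.0092, 0.0394, 0.008], -1], [[0, 0, 0], [0.0045, 0.0197, 0.008], -1], [[0, 0, 0], [0, 0, 0], -1], [[0, 0, 0], [0, 0, 0], -1]]'

```text
time_s: 50.7
position: [0.4651, -0.0587, 0.2139]
tcp_rot: [-180.0, -0.1, -3.0]
wrist_force: [-0.8, -0.2, -2.3]
gripper_width: 0.0333
```

```bash
python3 -c "
from h import *
plan(.4655,-.059,.1127,-2.8)
shot('wrist','w27')"
```

```text
t 50.7 pos [ 0.4651 -0.0587  0.2139] rot [-1.7997e+02 -1.3000e-01 -2.9500e+00] w 0.0333 F [-0.8 -0.2 -2.3]
shift now-axes [0.0002 0.0003 0.1012]  after-turn axes [0.0004 0.0003 0.1012] turn [-0.0004 -0.0022 -0.0027] wz -0.0027
```

View pics/w27.png

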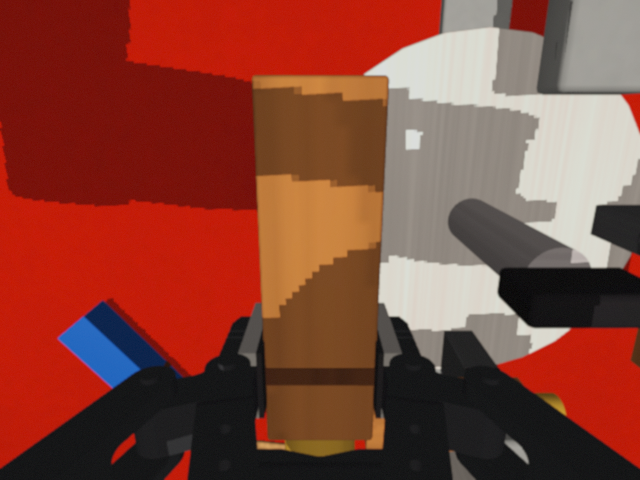

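Call:
arm_command --series '[[[0, 0, 0], [0, 0, 0.015], -1], [[0, 0, 0], [0, 0, 0.03], -1], [[0, 0, 0], [0, 0, 0.03], -1], [[0, 0, 0], [0, 0, 0.02], -1], [[0, 0, 0], [0, 0, 0.01], -1], [[0, 0, 0], [0, 0, 0], -1], [[0, 0, 0], [0, 0, 0], -1]]'

```text
time_s: 51.45
position: [0.4668, -0.0585, 0.1104]
tcp_rot: [180.0, -0.3, -2.9]
wrist_force: [0.3, 0.4, -2.2]
gripper_width: 0.0331
```

Call:
arm_command --series '[[[0, 0, 0], [-0.001, 0, 0.002], -1], [[0, 0, 0], [0, 0, 0.001], -1], [[0, 0, 0], [0, 0, 0], -1], [[0, 0, 0], [0, 0, 0], -1]]'

```text
time_s: 51.85
position: [0.4651, -0.0589, 0.1068]
tcp_rot: [180.0, -0.3, -3.0]
wrist_force: [1.1, 0.2, -2.2]
gripper_width: 0.0332
```

Call:
arm_command --series '[[[0, 0, 0], [0, 0, 0.002], -1], [[0, 0, 0], [0, 0, 0.001], -1], [[0, 0, 0], [0, 0, 0], -1]]'

```text
time_s: 52.15
position: [0.4648, -0.0588, 0.1033]
tcp_rot: [180.0, -0.2, -3.0]
wrist_force: [0.6, -0.2, -2.1]
gripper_width: 0.0333
```

Call:
arm_command --series '[[[0, 0, 0], [0, 0, 0.0015], -1], [[0, 0, 0], [0, 0, 0], -1]]'

```text
time_s: 52.35
position: [0.4651, -0.0589, 0.1022]
tcp_rot: [180.0, -0.2, -3.0]
wrist_force: [-0.4, 0.3, 0.7]
gripper_width: 0.0329
```

Just at contact (weight unloaded). Release and rise, then rotate to yaw −92.8 for the knob.

Call:
arm_command --series '[[[0, 0, 0], [0, 0, 0], -1], [[0, 0, 0], [0, 0, 0], -0.1], [[0, 0, 0], [0, 0, 0], 0.0], [[0, 0, 0], [0, 0, 0], 0.2], [[0, 0, 0], [0, 0, 0], 0.3], [[0, 0, 0], [0, 0, 0], 0.3], [[0, 0, 0], [0, 0, -0.01], 0.3], [[0, 0, 0], [0, 0, -0.03], 0.3], [[0, 0, 0], [0, 0, -0.04], 0.3], [[0, 0, 0], [0, 0, -0.04], 0.3], [[0, 0, 0], [0, 0, -0.04], 0.1], [[0, 0, 0], [0, 0, 0], 0.1]]'

```text
time_s: 53.55
position: [0.4673, -0.0592, 0.2684]
tcp_rot: [179.9, -1.0, -3.0]
wrist_force: [0.4, 0.2, 0.3]
gripper_width: 0.0471
```

Call:
arm_command --series '[[[0, 0, 0.142], [0, 0, 0], 0.1], [[0, 0, 0.142], [0, 0, 0], 0.1], [[0, 0, 0.142], [0, 0, 0], 0.1], [[0, 0, 0.142], [0, 0, 0], 0.1], [[0, 0, 0.142], [0, 0, 0], 0.1], [[0, 0, 0.142], [0, 0, 0], 0.1], [[0, 0, 0.142], [0, 0, 0], 0.1], [[0, 0, 0.142], [0, 0, 0], 0.1], [[0, 0, 0.142], [0, 0, 0], 0.1], [[0, 0, 0.142], [0, 0, 0], 0.1], [[0, 0, 0.142], [0, 0, 0], 0.1], [[0, 0, 0], [0, 0, 0], 0.1]]'

```text
time_s: 54.75
position: [0.464, -0.0587, 0.2618]
tcp_rot: [-179.8, -0.0, -92.4]
wrist_force: [0.1, 0.6, 0.8]
gripper_width: 0.0472
```

```bash
python3 -c "
from h import *
plan(.58,-.0675,.26,-92.8)
shot('wrist','w28')"
```

```text
t 54.75 pos [ 0.464  -0.0587  0.2618] rot [-1.7981e+02 -2.0000e-02 -9.2450e+01] w 0.0472 F [0.1 0.6 0.8]
shift now-axes [ 0.0038 -0.1163  0.0022]  after-turn axes [ 0.0031 -0.1163  0.0018] turn [-0.0033 -0.0003  0.0062] wz 0.0062
```

View pics/w28.png

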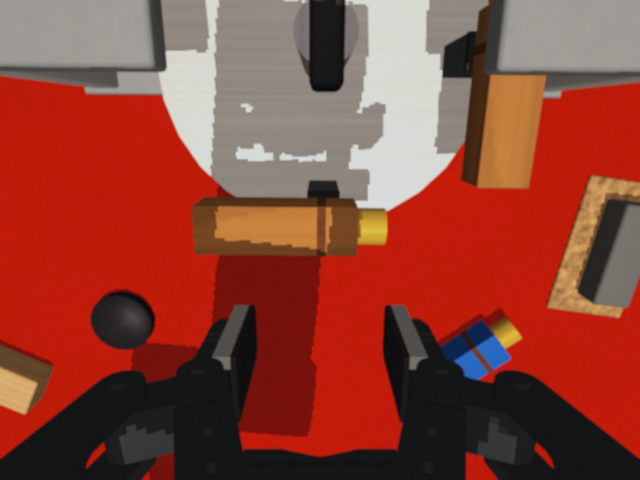

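Blank seated with its band over the saddle (col ~322). Go to the knob.

Call:
arm_command --series '[[[0, 0, 0], [0, -0.02, 0], 0.1], [[0, 0, 0.005], [0.003, -0.04, 0], 0.1], [[0, 0, 0], [0, -0.04, 0], 0.1], [[0, 0, 0], [0, -0.016, 0], 0.1], [[0, 0, 0], [0, 0, 0.015], 0.1], [[0, 0, 0], [0, 0, 0.025], 0.1], [[0, 0, 0], [0, 0, 0.025], 0.1], [[0, 0, 0], [0, 0, 0.02], 0.1], [[0, 0, 0], [0, 0, 0.006], 0.1], [[0, 0, 0], [0, 0, 0], 0.1], [[0, 0, 0], [0, 0, 0], 0.1]]'

```text
time_s: 55.9
position: [0.5811, -0.0671, 0.1725]
tcp_rot: [-179.7, -0.0, -92.7]
wrist_force: [0.1, -0.8, 1.0]
gripper_width: 0.0472
```

```bash
python3 -c "
from h import *
plan(.58,-.0675,.171,-92.8)
shot('wrist','w29')"
```

```text
t 55.9 pos [ 0.5811 -0.0671  0.1725] rot [-1.7967e+02 -3.0000e-02 -9.2690e+01] w 0.0472 F [ 0.1 -0.8  1. ]
shift now-axes [0.0004 0.0011 0.0015]  after-turn axes [0.0004 0.0011 0.0015] turn [-0.0058 -0.0005  0.0018] wz 0.0018
```

View pics/w29.png

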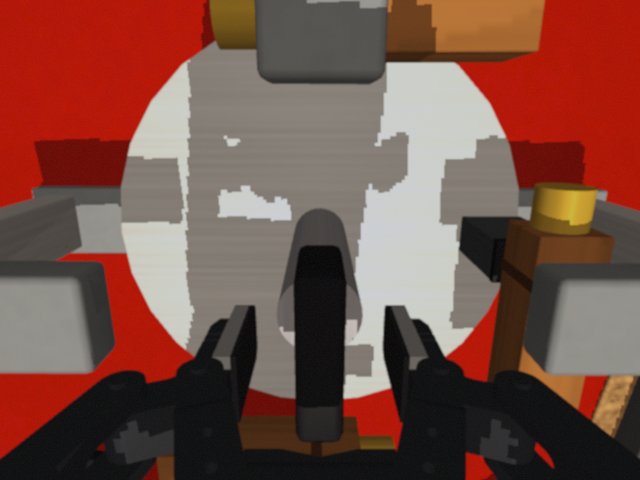

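Call:
arm_command --series '[[[0, 0, 0], [0, 0.0005, 0.001], -1], [[0, 0, 0], [0, 0, 0], -1], [[0, 0, 0], [0, 0, 0], -1], [[0, 0, 0], [0, 0, 0], -1], [[0, 0, 0], [0, 0, 0], -1], [[0, 0, 0], [0, 0, 0], -1], [[0, 0, 0], [0, 0, 0], -1]]' --grip_force 60

```text
time_s: 56.65
position: [0.5802, -0.067, 0.1713]
tcp_rot: [-179.7, -0.0, -92.8]
wrist_force: [-1.3, 0.6, 5.9]
gripper_width: 0.015
```

Call:
arm_command --series '[[[0, 0, -0.02], [0, 0, 0], -1], [[0, 0, -0.04], [0, 0, 0], -1], [[0, 0, -0.07], [0, 0, 0], -1], [[0, 0, -0.075], [0, 0, 0], -1], [[0, 0, -0.075], [0, 0, 0], -1], [[0, 0, -0.075], [0, 0, 0], -1], [[0, 0, -0.075], [0, 0, 0], -1], [[0, 0, -0.075], [0, 0, 0], -1], [[0, 0, -0.075], [0, 0, 0], -1], [[0, 0, -0.075], [0, 0, 0], -1], [[0, 0, -0.075], [0, 0, 0], -1], [[0, 0, -0.075], [0, 0, 0], -1]]'

```text
time_s: 57.85
position: [0.5804, -0.0676, 0.1713]
tcp_rot: [-179.8, -0.3, -46.6]
wrist_force: [0.2, -2.0, 5.4]
gripper_width: 0.0153
```

Call:
arm_command --series '[[[0, 0, -0.075], [0, 0, 0], -1], [[0, 0, -0.075], [0, 0, 0], -1], [[0, 0, -0.075], [0, 0, 0], -1], [[0, 0, -0.075], [0, 0, 0], -1], [[0, 0, -0.075], [0, 0, 0], -1], [[0, 0, -0.075], [0, 0, 0], -1], [[0, 0, -0.075], [0, 0, 0], -1], [[0, 0, -0.075], [0, 0, 0], -1], [[0, 0, -0.075], [0, 0, 0], -1], [[0, 0, -0.05], [0, 0, 0], -1], [[0, 0, -0.041], [0, 0, 0], -1], [[0, 0, 0], [0, 0, 0], -1]]'

```text
time_s: 59.05
position: [0.5809, -0.0679, 0.1713]
tcp_rot: [179.9, -0.4, -2.8]
wrist_force: [2.0, -4.1, 5.7]
gripper_width: 0.015
```

Call:
arm_command --series '[[[0, 0, 0], [0, 0, 0], 0.1], [[0, 0, 0], [0, 0, 0], 0.1], [[0, 0, 0], [0, 0, 0], 0.1], [[0, 0, 0], [0, 0, -0.01], 0.1], [[0, 0, 0], [0, 0, -0.025], 0.1], [[0, 0, 0], [0, 0, -0.03], 0.1], [[0, 0, 0], [0, 0, -0.03], 0.1], [[0, 0, 0], [-0.02, 0, -0.01], 0.1], [[0, 0, 0], [-0.04, 0, -0.01], 0.1], [[0, 0, 0], [-0.04, 0, 0], 0.1], [[0, 0, 0], [-0.04, 0, 0], 0.1], [[0, 0, 0], [-0.02, 0, 0], 0.1]]'

```text
time_s: 60.25
position: [0.4166, -0.0589, 0.2857]
tcp_rot: [180.0, -0.2, -2.7]
wrist_force: [1.1, -0.3, 0.5]
gripper_width: 0.0466
```

```bash
python3 -c "
from h import *
plan(.58,-.0675,.171,-2.8)
shot('wrist','w30');shot('top','t30');s,im=shot('side','s30');cv2.imwrite('pics/c9.png',cv2.resize(im[160:300,240:440],None,fx=4,fy=4,interpolation=2))"
```

```text
t 60.25 pos [ 0.4166 -0.0589  0.2857] rot [179.98  -0.22  -2.74] w 0.0466 F [ 1.1 -0.3  0.5]
shift now-axes [0.1632 0.0007 0.1153]  after-turn axes [0.1636 0.0006 0.1147] turn [ 0.0004 -0.0039  0.0011] wz 0.0011
```

View pics/w30.png

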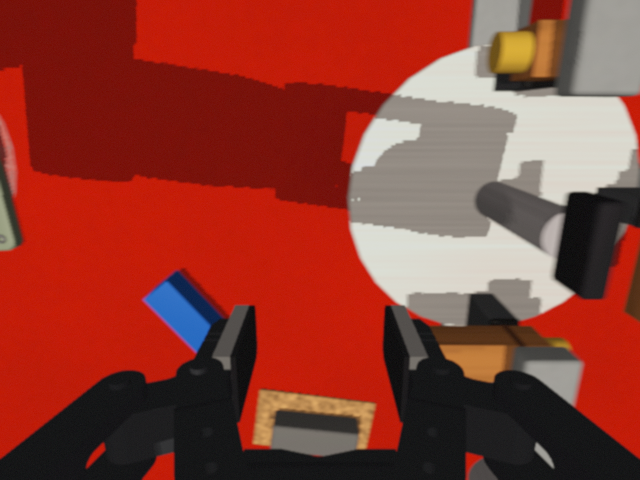

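View pics/c9.png

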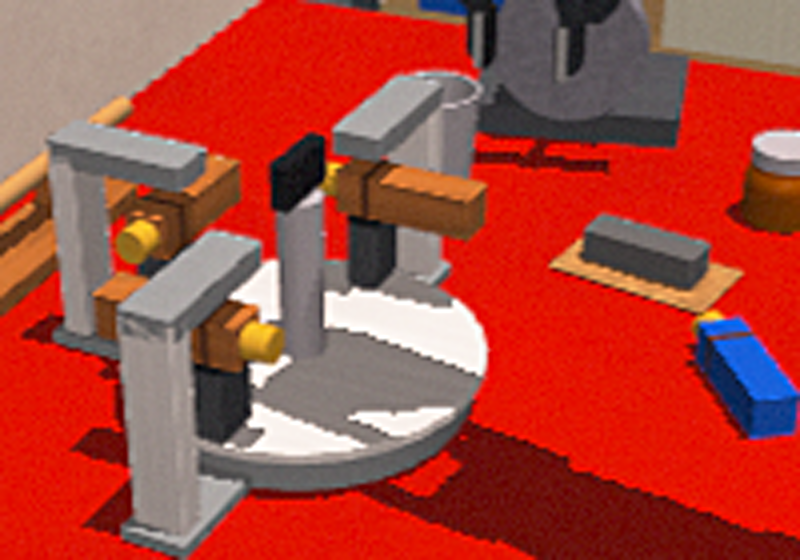

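View pics/t30.png

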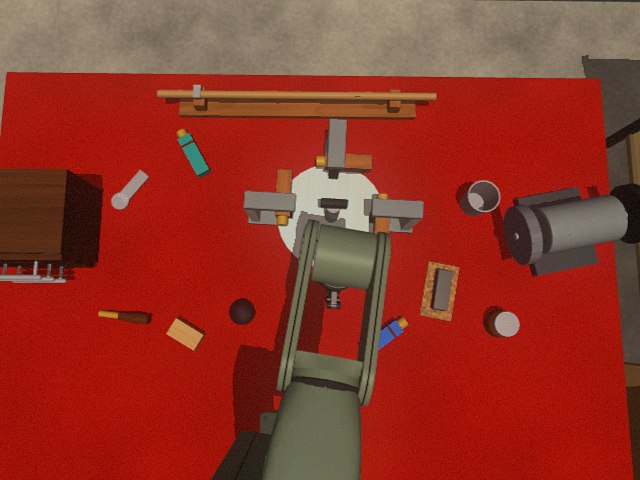

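Call:
arm_command --series '[[[0, 0, 0], [0, 0, 0], 0.1], [[0, 0, 0], [0, 0, 0], 0.1], [[0, 0, 0], [0, 0, 0], 0.1], [[0, 0, 0], [0, 0, 0], 0.1], [[0, 0, 0], [0, 0, 0], 0.1], [[0, 0, 0], [0, 0, 0], 0.1], [[0, 0, 0], [0, 0, 0], 0.1], [[0, 0, 0], [0, 0, 0], 0.1], [[0, 0, 0], [0, 0, 0], 0.1], [[0, 0, 0], [0, 0, 0], 0.1], [[0, 0, 0], [0, 0, 0], 0.1], [[0, 0, 0], [0, 0, 0], 0.1]]'

```text
time_s: 61.6
position: [0.4197, -0.0593, 0.2849]
tcp_rot: [180.0, -0.2, -2.7]
wrist_force: [-0.3, 0.1, -0.1]
gripper_width: 0.0468
```

```bash
python3 - <<'E'
from h import *
shot('top','t31');shot('side','s31')
for n in('t10','t30','t31'):
    im=cv2.imread(f'pics/{n}.png'); hsv=cv2.cvtColor(im,cv2.COLOR_BGR2HSV)
    sl=np.zeros(im.shape[:2],np.uint8); sl[255:325,415:465]=1
    m=((hsv[...,1]<90)&(sl>0)).astype(np.uint8)
    c=max(cv2.findContours(m,0,1)[0],key=cv2.contourArea)
    q=np.array([ray('top',*a,.034)[:2] for a in c[:,0]],np.float32); print(n,'block',cv2.minAreaRect(q*1000))
    # bar
    m=np.zeros(im.shape[:2],np.uint8); m[195:210,318:352]=(hsv[195:210,318:352,2]<60)
    cs=cv2.findContours(m,0,1)[0]
    if cs:
        c=max(cs,key=cv2.contourArea); q=np.array([ray('top',*a,.201)[:2] for a in c[:,0]],np.float32); print(' bar',cv2.minAreaRect(q*1000))
a=cv2.imread('pics/t31.png')[110:330,230:470];cv2.imwrite('pics/c10.png',cv2.resize(a,None,fx=2.7,fy=2.7,interpolation=2))
E
```

```text
t10 block ((400.10467529296875, -341.8627014160156), (33.86174392700195, 97.87165832519531), 79.9595947265625)
 bar ((589.019775390625, -65.31639099121094), (10.955000877380371, 13.350362777709961), 89.9837875366211)
t30 block ((400.2758483886719, -342.1836853027344), (34.08635330200195, 97.91380310058594), 80.19298553466797)
 bar ((574.505615234375, -65.34860229492188), (11.154415130615234, 54.68001174926758), 0.5122705101966858)
t31 block ((400.2561340332031, -341.7199401855469), (34.56877136230469, 98.11226654052734), 80.19766235351562)
 bar ((572.2711181640625, -65.34151458740234), (6.685278415679932, 54.6258544921875), 0.5116555094718933)
```

View pics/c10.png

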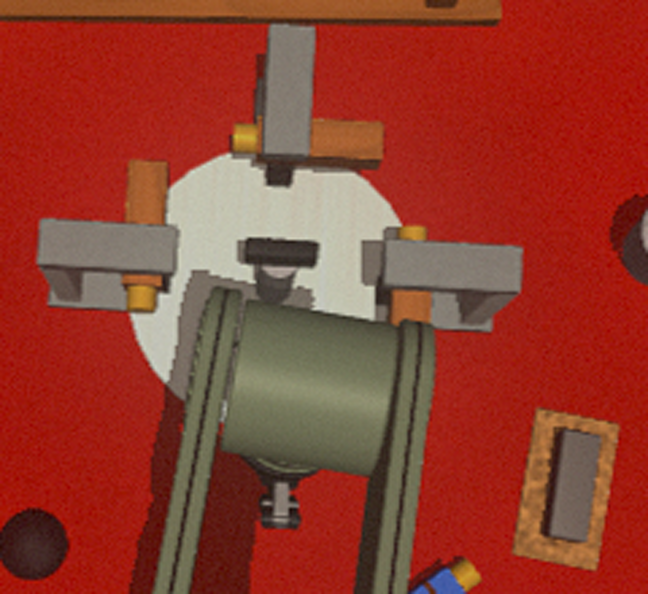

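```bash
python3 -c "
from station import r
print(r.read_state()['time_s'], r.hand_in())"
```

```text
the job is handed in; nothing more can be done
61.7 None
```

The job is done and handed in at about 62 s of the 210 s allowed.

- **Sanding block:** I took it off the front saddle first and laid it flat on the cork mat. The last top picture puts its centre about 2 mm from the mat's centre and about 1° off the mat's long axis, so it is well inside the edges. It had not moved since I put it down.
- **Blanks:** All three were present. Each lies across its own saddle, and the band-to-saddle offset was about 1–2 mm when I set them down. In the last side and top pictures all three look level under the gauge heads.
- **Carousel:** I turned it three clicks by the bar knob. It sits at the last stop with the plain sector facing the front.

**Checks:** None failed, and I saw no grip slip and no shift of the block. One check was weak: the knob angle measured in the top image was only a rough blob fit (0.5°). I relied on the gripper's yaw at release (−2.8°, in line with the carousel) and on how the saddles look under the heads. I moved nothing else on the bench on purpose, and in the last pictures the other things in view look unmoved.

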